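# Fill the fitter's foam tray: hinge plate and clipped spanner

## Robot

A 7-joint arm with a two-finger parallel gripper is mounted at the origin on the work surface. World frame = base frame: x ahead of the robot, y to its left, z up, the work surface at z = 0. Lengths are in m, angles in rad, forces in N, time in s.
With the tool pointing down it reaches from about 0.425 to 0.875 m from the base axis. Payload 4.7 kg.
Tool frame: the origin (TCP) lies at the very end of the fingers, on their centre line; the grasp point (between the pads) lies 19 mm behind it; z points along the fingers, y is the line along which they close (so a half turn about z gives the same grasp; the last joint's range is limited). The gripper opens to 87 mm and grips with 3 to 60 N. Pads are 19 mm wide; open, the fingers measure 117 mm over their backs; the gripper's body (75 mm by 190 mm) begins 51 mm behind the grasp point.
Start: joints at [-1.252, 0.321, -0.07, 1.45, 0.023, 1.371, -0.057], TCP at [0.195, 0.62, 0.223] pointing down, gripper open.
Joint ranges: [-2.86, 2.86], [-0.3, 2.09], [-1.38, 1.24], [0.06, 2.45], [-1.56, 4.7], [0.09, 2.05], [-2.69, 2.69]. Speed limits (rad/s): [2.57, 2.57, 3.14, 3.14, 3.14, 3.14, 3.14].

## Interface

Orientations are given as a rotation vector (axis times angle).
In Python, from bench import ctrl, vision gives the robot as it stands.
- The arm moves only by the tool jog_arm, never from a script. Its argument "increments" is a list of rows, each an object of numbers: "tx", "ty", "tz": the shift along the tool's x, y, z in mm; "wx", "wy", "wz": the turn, a rotation vector about the tool's x, y, z in rad; "gripper": the opening, from 0 (shut) to 1 (fully open). In form: [{"tx": .., "ty": .., "tz": .., "wx": .., "wy": .., "wz": .., "gripper": ..}, ...]. A call has exactly 5 rows; each row is the pose to reach, as a shift and turn from the pose commanded when the call began, along the tool's axes at that moment; what a row does not reach only later rows make up. A row lasts 1/12 s, in which the tool goes at most 41.7 mm and 7.16 degrees, less where a joint would pass 70% of its speed; a pose out of reach is approached as far as the arm can. A call with a gripper value outside its range is refused whole. The fingers move at their own pace and stop on an object; "grip_force" is the grip in N (left out, the last holds). Time passes only in rows, so rows that repeat a pose let the fingers close, or fill a call up. It gives the time, the measured TCP pose, the force, the opening and the grip force at its end, in the units of the state.
- ctrl.get_state(): the state, without advancing time (a new reading comes with each control period).
- vision.get_image(name): name is "scene" or "top" or "wrist"; returns a dict with "color" (420x560x3 uint8, blue, green, red), "fx", "fy", "cx", "cy" (pixels), "k1" (the pictures are not rectified: a ray, as slopes to the right and down, at radius r is drawn at 1 + k1 r^2 times it, then the intrinsics apply), "extrinsics" (4x4, takes a point from world to camera coordinates). Camera axes: x right, y down, z forward; pixel columns grow to the right and rows downward; lengths in m; the calibration is good to about 2 mm. A picture is of the moment at which its call begins. There is no depth.
- ctrl.close_job(): hands the job in; it is judged then, once.
Trained networks look in the newest picture that a camera, given by its name, has taken for a name from the list of things; names that differ only in an ending like _2 or _b are one class to them, and where a whole thing is asked for, a point or a joint stands for the part that bears it (a point fixed in the world has none). Each returns a list of dicts, best first, with "conf" (0 to 1); they miss things now and then, are a little off and sometimes report something else, mostly with a low value. They report only what shows in the picture. A call takes as long as a camera call.
- vision.spot_in(camera, thing): "bbox" ([left, top, right, bottom] in pixels, round what is visible of it).
The state is a dict: "time": time; "joint_positions": joint angles; "qd": joint speeds; "joint_torque": joint torques, N m; "position": TCP position; "tool_rot": TCP orientation; "ft_force": force on the tool from outside, world axes, zero at the start; "torque": the same for the moment, N m; "grip_width": opening from 0.0 (shut) to 1.0 (fully open); "grip_force": force on a finger pad.
Only numpy, scipy, OpenCV 4.12 (cv2) and the standard library are available. Lean on these libraries where they do the work, as an engineer would, in place of code of your own. Each camera call takes 0.05 s, during which the arm holds its last target. There are 200 camera calls.

## Task

Put the kit away in the foam tray: lay the steel hinge plate fully home in its own T-shaped cavity, and take the spanner out of the wooden rack, lay it flat on the cork mat, let go, take it again by the middle of its shaft and press it down into its own cavity until it snaps past the orange clip and lies fully home. Leave the socket in the tray, the screw jar and the tape measure where they are.

Things in the scene. Friction and masses are not known exactly. Their poses are not given: they have to be found in the camera images.
- tray: Fixed white plastic tray on the table, 170 x 282 mm, walls 26 mm high, holding three equal foam inserts side by side along its y (centres 89 mm apart). Origin: centre of its underside; z up.
- spanner_insert: Fixed dark foam block 150 (x) x 85 (y) x 26 mm, in one of the tray's three places; origin: centre of its underside, 6 mm above the table. Cavity in the spanner's outline along x, 3 mm clear at the sides and 4 mm at the ends, blue floor 18 mm below the top: ring end towards +x, open-jaw head towards -x. Across the middle of the shaft runs a finger slot 33 (x) x 74 (y) mm, 24 mm deep.
- jaw_left (a joint): Orange sprung clip jaw on the +y side of the spanner cavity, m it is pushed aside (0 at rest). It is two rods of 3 mm radius along x, 17 to 27 mm either side of the insert's centre, axes 19.5 mm above its underside; rods of the two jaws are 7.4 mm apart face to face, so the 12 mm shaft must be pressed down between them.
- jaw_right (a joint): The like jaw on the -y side, mirrored. The pair yields sideways under roughly 7 to 18 N of downward push in all, then the shaft snaps under the rods and is held; before the snap it rests about 11 mm above its seat.
- clip (a point): Point on the centre line of the spanner cavity, midway between the jaws, 14 mm above the spanner insert's underside: where spanner_mid lies when the spanner is home.
- plate_insert: Fixed dark foam block of the same size in another of the three places (same origin and height); its cavity, 8 mm deep, has the outline of the hinge plate with 3 mm to spare at the sides (y) and 4 mm at the ends (x), cross wings nearer its +x end (the plate's x along the insert's x, same sense).
- plate_seat (a point): Middle of the floor of the hinge plate cavity, 18 mm above the plate insert's underside; the hinge plate's origin lies here when it is home.
- spanner: Loose steel spanner 132 mm long, 0.17 kg, at the start standing in the rack on its ring end. Origin: extreme end of the ring end; z along the shaft to the open-jaw head, y across the width, x through the thickness. 12 mm thick all over, both faces alike; ring end 28 mm wide (z 0 to 28), round shaft 12 mm (z 28 to 96) with a square 12 x 12 mm middle (z 54 to 78), head 34 mm wide (z 96 to 132).
- spanner_mid (a point): Centre of the spanner's square shaft middle, 66 mm from the ring end, near its centre of mass; axes as the spanner's.
- spanner_head (a point): Centre of the spanner's open-jaw head, 116 mm from the ring end; 34 mm wide along the spanner's y, 12 mm along its x.
- rack: Fixed wooden block 70 (x) x 80 (y) x 45 mm with one pocket in its centre, 16 (x) x 32 (y) mm and 38 mm deep, in which the spanner stands with its width along the block's y. Origin: centre of its underside.
- mat: Fixed cork mat 180 (x) x 105 (y) x 4 mm on the table, on which the spanner is laid; origin: centre of its underside.
- hinge_plate: Loose steel T-shaped cabinet-hinge mounting plate lying on the table, about 0.1 kg. Origin: centre of the underside of its long bar; x along the bar, z up. Bar 72 x 20 x 8 mm; cross wings 16 (x) x 52 (y) x 8 mm centred at x = +14 mm; on top in the middle a grip rib 44 (x) x 14 (y) mm, from 8 to 20 mm high.
- socket: Loose steel socket 24 mm wide, 32 mm tall, already standing in the third insert, 10 mm above that insert's underside. Bystander.
- screw_jar: Loose amber screw jar 64 mm wide, 85 mm tall, with a red lid, standing on the table. Bystander.
- tape_measure: Loose yellow tape measure 66 x 36 x 62 mm on the table. Bystander.

How it is judged:
On the way, in this order (a step that is already met when the one before it is completed fails the run):
1. the spanner lies flat on the cork mat, let go (angle between spanner's own z axis and vertical between 1.42 and 1.72 rad and height (world z) of spanner_mid below 0.018 m and horizontal distance between spanner_mid and mat below 0.1 m and contact force between the fingers and spanner below 0.1 N), for 0.2 s.
2. the spanner is snapped fully home in its cavity (horizontal distance between spanner_mid and clip below 0.006 m and z of spanner_mid in the frame of spanner_insert below 0.0165 m and angle between the z axis of spanner and the x axis of spanner_insert, either way round below 0.12 rad), for 0.2 s.
At the end, for the whole second after the job is handed in: Spanner home under the clip (middle within 6 mm of the clip point in plan, at most 2.5 mm above its seat, within 0.12 rad) and hinge plate home in its cavity (within 6 mm in plan, 3 mm in height, 0.12 rad, flat), both at rest; bystanders in place (all of step 2 and horizontal distance between hinge_plate and plate_seat below 0.006 m and z of hinge_plate in the frame of plate_seat below 0.003 m and angle between the x axis of hinge_plate and the x axis of plate_insert, either way round below 0.12 rad and angle between hinge_plate's own z axis and vertical below 0.06 rad and linear speed of each of spanner, hinge_plate below 0.02 m/s); the robot touches nothing.
It fails at once if the socket is disturbed (moved more than 20 mm) (distance of socket from where it was at the start of the episode above 0.02 m).
It fails at once if the screw jar is disturbed (moved more than 30 mm) (distance of screw_jar from where it was at the start of the episode above 0.03 m).
It fails at once if the tape measure is disturbed (moved more than 30 mm) (distance of tape_measure from where it was at the start of the episode above 0.03 m).
It also fails if it takes over 72 s, if anything falls off the work surface, if the arm or the gripper's body presses on something with over 40 N, if the wrist force passes 120 N, or if a joint passes its speed limit or range.

## Working session

There is one attempt and no reset: what is moved stays moved. The work goes in short steps, Python scripts to look and compute and a tool call to move; the robot and the scene stay as the last step left them, time stands still between calls to the robot, and variables do not carry over. Pictures are saved under pics/ and viewed, at most 10 in all, crops included, and the job is handed in when it is done.

Besides the shell and the picture viewer there is one more tool, called after "Request:" as name(argument=value, ...), one argument or row to a line, values as JSON. jog_arm: Moves the arm, as the interface text tells. Its arguments: {"type":"object","properties":{"increments":{"type":"array"},"grip_force":{"type":"number"}},"required":["increments"]}

```bash
ls; mkdir -p pics
cat > h.py <<'E'
import numpy as np, cv2
from bench import ctrl, vision
from scipy.spatial.transform import Rotation as R
def ray(im,u,v):
    K=np.array([[im['fx'],0,im['cx']],[0,im['fy'],im['cy']],[0,0,1.]])
    p=cv2.undistortPoints(np.array([[[u,v]]],float),K,np.array([im['k1'],0,0,0.]))[0,0]
    E=np.array(im['extrinsics']); Rm=E[:3,:3]; c=-Rm.T@E[:3,3]
    return c,Rm.T@np.array([p[0],p[1],1.])
def at(im,u,v,z):
    c,d=ray(im,u,v); return c+d*(z-c[2])/d[2]
def proj(im,P):
    E=np.array(im['extrinsics']); K=np.array([[im['fx'],0,im['cx']],[0,im['fy'],im['cy']],[0,0,1.]])
    return cv2.projectPoints(np.atleast_2d(P).astype(float),cv2.Rodrigues(E[:3,:3])[0],E[:3,3],K,np.array([im['k1'],0,0,0.]))[0][:,0]
def rel(xyz,Rt):
    """increment from current measured pose to target"""
    s=ctrl.get_state(); R0=R.from_rotvec(s['tool_rot'])
    print('t',R0.inv().apply(np.array(xyz)-s['position'])*1000,'w',(R0.inv()*Rt).as_rotvec())
E
python3 - <<'E'
from h import *
import pickle
s=ctrl.get_state(); print(s)
ims={}
for n in ['scene','top']:
    im=vision.get_image(n); ims[n]=im; cv2.imwrite(f'pics/{n}0.png',im['color'])
    E=np.array(im['extrinsics']); print(n,im['fx'],im['k1'],-E[:3,:3].T@E[:3,3],E[2,:3])
    for t in ['tray','spanner_insert','plate_insert','jaw_left','jaw_right','spanner','rack','mat','hinge_plate','socket','screw_jar','tape_measure','spanner_head']:
        print(t,[(np.round(d['bbox'],1).tolist(),round(d['conf'],2)) for d in vision.spot_in(n,t)[:3]])
pickle.dump(ims,open('ims0.pkl','wb'))
E
```

```text
pics
{'time': 0.0, 'joint_positions': array([-1.25191265,  0.32184734, -0.07009847,  1.45167098,  0.0226439 ,
        1.37077371, -0.05690107]), 'qd': array([ 0.00026581,  0.00039966,  0.0019098 , -0.00130807,  0.00249909,
        0.00131461,  0.00036076]), 'joint_torque': array([ 6.50485958e-05, -4.91285419e+01, -4.03436981e-01, -3.12537146e+01,
       -6.38693897e-02,  4.33574268e-02,  1.88176305e-04]), 'position': array([0.1949473 , 0.61950639, 0.22144783]), 'tool_rot': array([-4.76798815e-01, -3.10504093e+00,  2.99348148e-03]), 'ft_force': array([-0.03196469,  0.07515676,  0.13742454]), 'torque': array([ 0.0098149 , -0.06522734, -0.0111243 ]), 'grip_force': 0.0, 'grip_width': 0.9979826027606649}
scene 405.6083143059342 -0.0030845942152892304 [1.23500041 0.5060268  1.00343671] [-0.52864811 -0.4196477  -0.73785295]
tray [([247.9, 199.3, 353.7, 274.1], 0.83), ([209.3, 126.4, 217.0, 153.1], 0.32)]
spanner_insert [([255.6, 200.0, 296.0, 246.7], 0.78)]
plate_insert [([281.0, 210.2, 322.4, 256.5], 0.94), ([209.4, 125.1, 215.9, 155.7], 0.69)]
jaw_left []
jaw_right [([391.7, 258.1, 410.9,
[... 454 characters left out ...]
.3, 175.0, 308.6, 266.2], 0.88)]
spanner_insert [([261.6, 179.7, 303.0, 244.8], 0.7)]
plate_insert []
jaw_left []
jaw_right []
spanner [([436.1, 248.9, 464.2, 260.6], 0.79)]
rack [([410.5, 230.7, 454.4, 275.0], 0.88)]
mat [([340.1, 184.6, 389.9, 257.3], 0.93), ([224.9, 188.4, 269.1, 253.3], 0.3), ([430.1, 245.5, 462.7, 260.6], 0.17)]
hinge_plate [([118.3, 241.5, 146.1, 268.2], 0.76)]
socket []
screw_jar [([369.8, 145.1, 401.2, 177.2], 0.6), ([338.0, 183.7, 391.5, 257.0], 0.47), ([222.4, 189.8, 267.8, 251.3], 0.36)]
tape_measure [([112.8, 178.3, 137.4, 208.7], 0.84), ([433.8, 248.0, 465.1, 258.5], 0.29)]
spanner_head [([208.2, 225.0, 217.1, 234.4], 0.75), ([431.1, 246.9, 463.9, 258.8], 0.71)]
```

Run:
```python
from h import *
import pickle
ims=pickle.load(open('ims0.pkl','rb'))
t=ims['top']['color'][130:290,100:480]; cv2.imwrite('pics/top_c.png',cv2.resize(t,(798,336),interpolation=3))
t=ims['scene']['color'][120:330,165:425]; cv2.imwrite('pics/sc_c.png',cv2.resize(t,(728,588),interpolation=3))
im=ims['top']
for n,u,v,z in [('tray',245,220,.026),('mat',365,221,.004),('plate',132,255,.01),('span',450,255,.13),('jar',385,161,.09),('tape',125,193,.06)]: print(n,at(im,u,v,z).round(3))
```

```text
tray [0.565 0.078 0.026]
mat [ 0.561 -0.231  0.004]
plate [0.482 0.361 0.01 ]
span [ 0.472 -0.387  0.13 ]
jar [ 0.698 -0.263  0.09 ]
tape [0.631 0.364 0.06 ]
```

View pics/top_c.png

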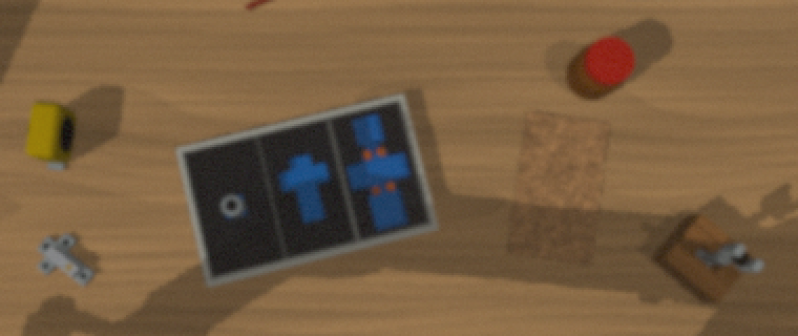

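View pics/sc_c.png

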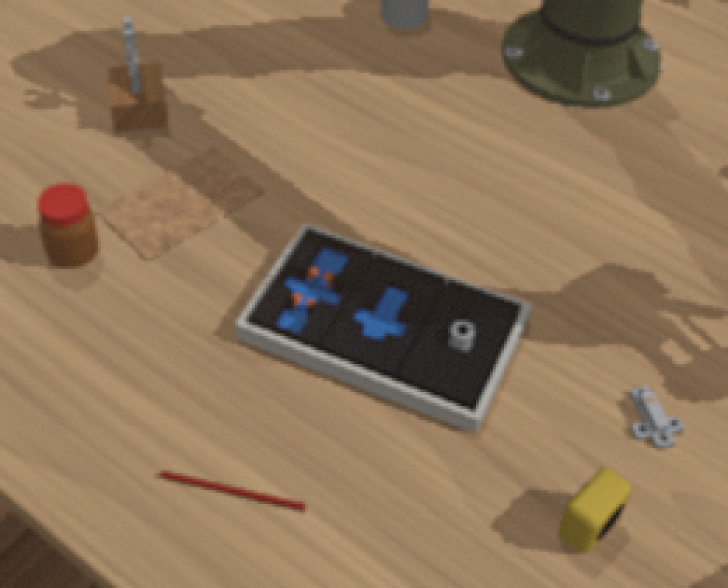

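Run:
```python
from h import *
import pickle
ims=pickle.load(open('ims0.pkl','rb')); im=ims['top']
c=lambda p,z: at(im,100+p[0]/2.1,130+p[1]/2.1,z)
A=np.array([c(p,.026) for p in [(180,149),(402,97),(437,228),(210,284)]]); print(A.round(4),np.linalg.norm(np.diff(A,axis=0),axis=1))
ctr=A.mean(0); print('tray',ctr)
print('mat',[c(p,.004).round(3) for p in [(527,113),(609,123),(592,264),(508,252)]])
print('plate ends',c((50,240),.008),c((90,280),.008), c((50,268),.008),c((72,237),.008))
print('rack top',[c(p,.045).round(3) for p in [(695,215),(657,257),(712,302)]])
print('head',c((720,255),.132),c((760,265),.132))
w=vision.get_image('wrist'); s=ctrl.get_state()
E=np.array(w['extrinsics']); Rt=R.from_rotvec(s['tool_rot']).as_matrix()
print('tool axes',Rt.round(3)); print('cam in tool',Rt.T@(-E[:3,:3].T@E[:3,3]-s['position']),(E[:3,:3]@Rt).round(3),w['fx'],w['k1'])
yaw=0
rel([.482,.361,.25],R.from_matrix(np.array([[-1,0,0],[0,1,0],[0,0,-1.]])))
```

```text
[[ 0.6149  0.2263  0.026 ]
 [ 0.6762 -0.041   0.026 ]
 [ 0.5165 -0.0801  0.026 ]
 [ 0.4543  0.189   0.026 ]] [0.27418295 0.16440646 0.27617599]
tray [0.56548951 0.07357247 0.026     ]
mat [array([ 0.659, -0.198,  0.004]), array([ 0.646, -0.3  ,  0.004]), array([ 0.471, -0.271,  0.004]), array([ 0.487, -0.169,  0.004])]
plate ends [0.5091339  0.38223684 0.008     ] [0.46097893 0.33388481 0.008     ] [0.47592957 0.3811076  0.008     ] [0.51232711 0.35652514 0.008     ]
rack top [array([ 0.527, -0.384,  0.045]), array([ 0.479, -0.336,  0.045]), array([ 0.426, -0.397,  0.045])]
head [ 0.47996661 -0.37037125  0.132     ] [ 0.46890788 -0.41240963  0.132     ]
tool axes [[-0.954  0.3    0.   ]
 [ 0.3    0.954  0.   ]
 [-0.     0.    -1.   ]]
cam in tool [ 0.07886746 -0.00022063 -0.16185057] [[ 0.     1.     0.   ]
 [-0.958  0.    -0.287]
 [-0.287 -0.     0.958]] 366.60624865020276 -0.10137716749426114
t [-351.41936209 -160.98848733  -27.3996127 ] w [ 1.28937802e-04  3.59987984e-05 -3.04890019e-01]
```

Request:
jog_arm(
  increments=[
    {"tx": -36,"ty": -16,"tz": 10,"wz": -0.12,"gripper": 1},
    {"tx": -72,"ty": -32,"tz": 20,"wz": -0.24,"gripper": 1},
    {"tx": -108,"ty": -48,"tz": 30,"wz": -0.36,"gripper": 1},
    {"tx": -144,"ty": -64,"tz": 40,"wz": -0.48,"gripper": 1},
    {"tx": -180,"ty": -80,"tz": 50,"wz": -0.6,"gripper": 1},
  ],
)

```text
validation failed for argument at $.in...
```

```bash
cat >> h.py <<'E'
def down(a):
    "tool pointing down, tool x at world angle a (deg)"
    a=np.radians(a); c,s=np.cos(a),np.sin(a)
    return R.from_matrix(np.array([[c,s,0],[s,-c,0],[0,0,-1.]]))
E
python3 -c "
from h import *
s=ctrl.get_state();print(s['position'],s['time'],s['joint_positions'].round(2))
rel([.485,.358,.13],down(222))"
```

```text
[0.19511647 0.62005899 0.2226161 ] 1.45 [-1.25  0.32 -0.07  1.45  0.02  1.37 -0.06]
t [-355.17965408 -162.96544982   92.60018656] w [ 1.12018119e-04  8.31903931e-05 -1.03792830e+00]
```

Request:
jog_arm(
  increments=[
    {"tx": -36,"ty": -16,"tz": 10,"wx": 0,"wy": 0,"wz": -0.12,"gripper": 1},
    {"tx": -72,"ty": -32,"tz": 20,"wx": 0,"wy": 0,"wz": -0.24,"gripper": 1},
    {"tx": -108,"ty": -48,"tz": 30,"wx": 0,"wy": 0,"wz": -0.36,"gripper": 1},
    {"tx": -144,"ty": -64,"tz": 40,"wx": 0,"wy": 0,"wz": -0.48,"gripper": 1},
    {"tx": -180,"ty": -80,"tz": 50,"wx": 0,"wy": 0,"wz": -0.6,"gripper": 1},
  ],
)

```text
time: 1.87
position: [0.3433, 0.489, 0.1726]
tool_rot: [-0.467, 3.106, 0.0]
ft_force: [0.3, 0.3, 0.8]
grip_width: 1.003
grip_force: 0.0
```

```bash
python3 -c "
from h import *
s=ctrl.get_state();print(s['position'],s['time'],s['joint_positions'].round(2))
rel([.485,.358,.13],down(222))"
```

```text
[0.34334969 0.48896717 0.17257951] 1.8667 [-0.97  0.24 -0.04  1.65  0.01  1.25  0.86]
t [ -96.88530414 -166.82118101   42.59294473] w [ 1.12414233e-04  5.83182746e-04 -4.34764344e-01]
```

Request:
jog_arm(
  increments=[
    {"tx": -20,"ty": -34,"tz": 8,"wx": 0,"wy": 0,"wz": -0.09,"gripper": 1},
    {"tx": -40,"ty": -68,"tz": 17,"wx": 0,"wy": 0,"wz": -0.18,"gripper": 1},
    {"tx": -60,"ty": -102,"tz": 26,"wx": 0,"wy": 0,"wz": -0.27,"gripper": 1},
    {"tx": -80,"ty": -136,"tz": 35,"wx": 0,"wy": 0,"wz": -0.36,"gripper": 1},
    {"tx": -97,"ty": -167,"tz": 43,"wx": 0,"wy": 0,"wz": -0.435,"gripper": 1},
  ],
)

```text
time: 2.28
position: [0.485, 0.3562, 0.1296]
tool_rot: [-1.122, 2.934, -0.001]
ft_force: [-0.4, 0.4, -0.9]
grip_width: 1.002
grip_force: 0.0
```

Run:
```python
from h import *
import pickle
w=vision.get_image('wrist'); s=ctrl.get_state(); print(s['position'],R.from_rotvec(s['tool_rot']).as_matrix()[:,0])
pickle.dump((w,s),open('w1.pkl','wb'))
b=vision.spot_in('wrist','hinge_plate'); print(b)
cv2.imwrite('pics/w1.png',w['color'])
```

```text
[0.49095733 0.34763489 0.12778587] [-0.74913349 -0.6624159   0.00204739]
[{'bbox': [260.5, 172.0, 329.9, 257.0], 'conf': 0.91}]
```

View pics/w1.png

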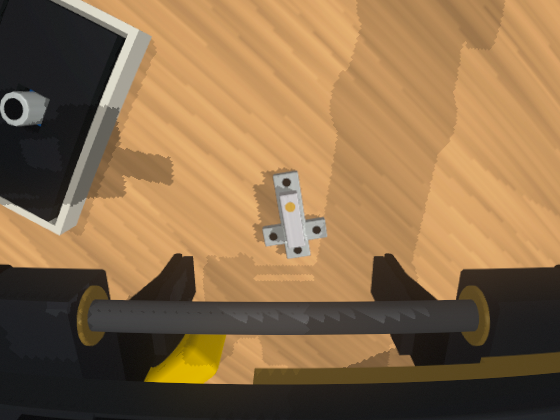

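```bash
cat >> h.py <<'E'
from scipy.optimize import minimize
def box(cx,cy,z0,dx,dy,dz): return np.array([[cx+a*dx/2,cy+b*dy/2,z0+c*dz] for a in(-1,1) for b in(-1,1) for c in(0,1)])
PLATE=[box(0,0,0,.072,.020,.008),box(.014,0,0,.016,.052,.008),box(0,0,.008,.044,.014,.012)]
def render(im,boxes,p,z,S=4,zero=None):
    h,w=im['color'].shape[:2]; m=np.zeros((h,w),np.uint8); c,s=np.cos(p[2]),np.sin(p[2]); Rz=np.array([[c,-s,0],[s,c,0],[0,0,1]])
    for b in boxes:
        q=proj(im,b@Rz.T+[p[0],p[1],z]); cv2.fillConvexPoly(m,cv2.convexHull((q*16).round().astype(np.int32)),255,cv2.LINE_AA,4)
    return m
def fit(im,mask,boxes,p0,z=0.,valid=None):
    M=mask.astype(float); 
    def f(p):
        r=render(im,boxes,p,z)/255.
        d=np.abs(r-M)
        return (d if valid is None else d*valid).sum()
    best=None
    for dy in (0,.15,-.15):
        r=minimize(f,[p0[0],p0[1],p0[2]+dy],method='Nelder-Mead',options=dict(initial_simplex=np.array(p0)+[0,0,dy]+np.array([[0,0,0],[.006,0,0],[0,.006,0],[0,0,.1]]),xatol=1e-5,fatol=.5,maxiter=300))
        if best is None or r.fun<best.fun: best=r
    return best.x,best.fun,M.sum()
E
python3 - <<'E'
from h import *
import pickle
w=vision.get_image('wrist'); s=ctrl.get_state(); print(s['position'],s['qd'].round(3))
b=vision.spot_in('wrist','hinge_plate')[0]['bbox']; print(b)
pickle.dump((w,s),open('w1.pkl','wb'))
l,t,r,bt=[int(x) for x in (b[0]-8,b[1]-8,b[2]+8,b[3]+8)]
hsv=cv2.cvtColor(w['color'],cv2.COLOR_BGR2HSV); m=((hsv[...,1]<75)&(hsv[...,2]>70)); mm=np.zeros(m.shape,np.uint8); mm[t:bt,l:r]=m[t:bt,l:r]
mm=cv2.morphologyEx(mm,cv2.MORPH_CLOSE,np.ones((9,9),np.uint8))
u,v=(b[0]+b[2])/2,(b[1]+b[3])/2
p0=at(w,u,v,.008); print(p0)
x,f,n=fit(w,mm,PLATE,[p0[0],p0[1],np.radians(48)]); print(x,np.degrees(x[2]),f,n)
x2,f2,_=fit(w,mm,PLATE,[p0[0],p0[1],np.radians(228)]); print(x2,f2)
rm=render(w,PLATE,x,0); vis=w['color'].copy(); vis[...,0][mm>0]=255
cs,_=cv2.findContours((rm>127).astype(np.uint8),0,2); cv2.drawContours(vis,cs,-1,(0,0,255),1)
cv2.imwrite('pics/pfit.png',cv2.resize(vis[t-20:bt+20,l-20:r+20],None,fx=4,fy=4,interpolation=0))
E
```

```text
[0.48581999 0.354169   0.12900314] [-0.053 -0.011 -0.069 -0.009 -0.033  0.003 -0.032]
[271.0, 173.5, 340.7, 257.6]
[0.48124316 0.36736318 0.008     ]
[0.48619835 0.36669028 0.90081978] 51.61317145212155 262.5176470588235 2946.0
[0.4864203  0.36686925 4.03950827] 1849.4941176470588
```

View pics/pfit.png

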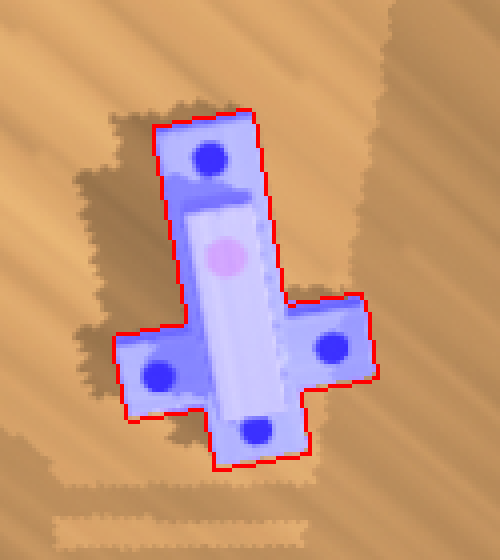

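```bash
cat >> h.py <<'E'
def cur(n=5):
    P=[];Q=[]
    for i in range(n):
        vision.get_image('top'); s=ctrl.get_state(); P.append(s['position']); Q.append(s['tool_rot'])
    Rm=R.from_rotvec(Q).mean(); P=np.array(P); print('cur',P.mean(0).round(4),'std',P.std(0).round(4),'t',s['time'].__round__(2),'F',s['ft_force'].round(1),'grip',round(s['grip_width'],3),round(s['grip_force'],1))
    return P.mean(0),Rm
def go(xyz,Rt,n=4):
    P,R0=cur(n); 
    print('t',(R0.inv().apply(np.array(xyz)-P)*1000).round(1),'w',(R0.inv()*Rt).as_rotvec().round(4))
    return P,R0
E
python3 - <<'E'
from h import *
import pickle
a=0.9008; p=np.array([.4862,.3667])+.0025*np.array([np.cos(a),np.sin(a)])
go([p[0],p[1],.0105],down(180+np.degrees(a)),6)
w=vision.get_image('wrist')
hsv=cv2.cvtColor(w['color'],cv2.COLOR_BGR2HSV); m=((hsv[...,1]<75)&(hsv[...,2]>70)).astype(np.uint8)
mm=np.zeros_like(m); mm[150:275,240:350]=m[150:275,240:350]
mm=cv2.morphologyEx(mm,cv2.MORPH_CLOSE,np.ones((9,9),np.uint8))
print(fit(w,mm,PLATE,[.486,.3667,.9]))
E
```

```text
cur [0.4821 0.36   0.1302] std [0.0003 0.0005 0.0001] t 2.78 F [-0.1 -0.3  0.6] grip 0.999 0.0
t [ -9.9   2.6 119.7] w [ 0.0008  0.0007 -0.1716]
(array([0.4859965 , 0.36640278, 0.89424479]), np.float64(257.97254901960787), np.float64(2929.0))
```

Request:
jog_arm(
  increments=[
    {"tx": -5,"ty": 1.3,"tz": 30,"wx": 0,"wy": 0,"wz": -0.085,"gripper": 0.8},
    {"tx": -9.6,"ty": 2.6,"tz": 65,"wx": 0,"wy": 0,"wz": -0.168,"gripper": 0.6},
    {"tx": -9.6,"ty": 2.6,"tz": 95,"wx": 0,"wy": 0,"wz": -0.168,"gripper": 0.5},
    {"tx": -9.6,"ty": 2.6,"tz": 112,"wx": 0,"wy": 0,"wz": -0.168,"gripper": 0.5},
    {"tx": -9.6,"ty": 2.6,"tz": 119.5,"wx": 0,"wy": 0,"wz": -0.168,"gripper": 0.5},
  ],
  grip_force=25,
)

```text
time: 3.25
position: [0.4861, 0.3658, 0.0069]
tool_rot: [1.359, -2.827, 0.002]
ft_force: [-0.4, -0.2, 0.4]
grip_width: 0.704
grip_force: 0.0
```

Request:
jog_arm(
  increments=[
    {"tx": 0,"ty": 0,"tz": 0,"wx": 0,"wy": 0,"wz": 0,"gripper": 0.4},
    {"tx": 0,"ty": 0,"tz": 0,"wx": 0,"wy": 0,"wz": 0,"gripper": 0.0},
    {"tx": 0,"ty": 0,"tz": 0,"wx": 0,"wy": 0,"wz": 0,"gripper": 0},
    {"tx": 0,"ty": 0,"tz": 0,"wx": 0,"wy": 0,"wz": 0,"gripper": 0},
    {"tx": 0,"ty": 0,"tz": 0,"wx": 0,"wy": 0,"wz": 0,"gripper": 0},
  ],
)

```text
time: 3.67
position: [0.4895, 0.3675, 0.0119]
tool_rot: [-1.358, 2.83, 0.001]
ft_force: [-0.2, -0.3, -0.1]
grip_width: 0.325
grip_force: 0.0
```

Request:
jog_arm(
  increments=[
    {"tx": 0,"ty": 0,"tz": 0,"wx": 0,"wy": 0,"wz": 0,"gripper": 0},
    {"tx": 0,"ty": 0,"tz": -10,"wx": 0,"wy": 0,"wz": 0,"gripper": 0.0},
    {"tx": 0,"ty": 0,"tz": -40,"wx": 0,"wy": 0,"wz": 0,"gripper": 0},
    {"tx": 0,"ty": 0,"tz": -75,"wx": 0,"wy": 0,"wz": 0,"gripper": 0},
    {"tx": 0,"ty": 0,"tz": -100,"wx": 0,"wy": 0,"wz": 0,"gripper": 0},
  ],
)

```text
time: 4.08
position: [0.4892, 0.3672, 0.1138]
tool_rot: [-1.359, 2.83, 0.001]
ft_force: [1.0, -0.2, 0.4]
grip_width: 0.021
grip_force: 0.0
```

Run:
```python
from h import *
go([.56,.10,.13],down(194))
w=vision.get_image('wrist'); cv2.imwrite('pics/w2.png',w['color'])
```

```text
cur [0.4907 0.3685 0.1157] std [0.0011 0.0009 0.0028] t 4.28 F [ 0.1  0.2 -0. ] grip 0.007 0.0
t [ 166.1 -222.   -15.2] w [0.0009 0.0081 0.6508]
```

View pics/w2.png

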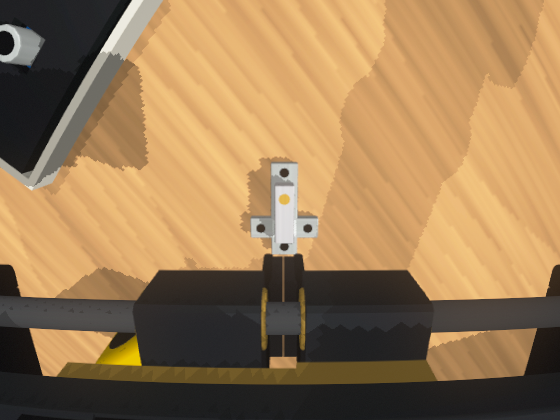

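Request:
jog_arm(
  increments=[
    {"tx": 0,"ty": 0,"tz": 20,"wx": 0,"wy": 0,"wz": 0,"gripper": 0.35},
    {"tx": 0,"ty": 0,"tz": 40,"wx": 0,"wy": 0,"wz": 0,"gripper": 0.35},
    {"tx": 0,"ty": 0,"tz": 60,"wx": 0,"wy": 0,"wz": 0,"gripper": 0.35},
    {"tx": 0,"ty": 0,"tz": 70,"wx": 0,"wy": 0,"wz": 0,"gripper": 0.35},
    {"tx": 0,"ty": 0,"tz": 75,"wx": 0,"wy": 0,"wz": 0,"gripper": 0.35},
  ],
)

```text
time: 4.75
position: [0.4866, 0.3652, 0.0321]
tool_rot: [1.357, -2.827, 0.002]
ft_force: [-0.7, -0.7, -0.0]
grip_width: 0.291
grip_force: 0.0
```

Request:
jog_arm(
  increments=[
    {"tx": 0,"ty": 0,"tz": 12,"wx": 0,"wy": 0,"wz": 0,"gripper": 0.35},
    {"tx": 0,"ty": 0,"tz": 21,"wx": 0,"wy": 0,"wz": 0,"gripper": 0.35},
    {"tx": 0,"ty": 0,"tz": 24,"wx": 0,"wy": 0,"wz": 0,"gripper": 0.35},
    {"tx": 0,"ty": 0,"tz": 25,"wx": 0,"wy": 0,"wz": 0,"gripper": 0.35},
    {"tx": 0,"ty": 0,"tz": 25,"wx": 0,"wy": 0,"wz": 0,"gripper": 0.1},
  ],
)

```text
time: 5.17
position: [0.4887, 0.3669, 0.0104]
tool_rot: [-1.36, 2.832, 0.0]
ft_force: [-0.9, -0.4, 0.5]
grip_width: 0.324
grip_force: 0.0
```

Request:
jog_arm(
  increments=[
    {"tx": 0,"ty": 0,"tz": 0,"wx": 0,"wy": 0,"wz": 0,"gripper": 0},
    {"tx": 0,"ty": 0,"tz": 0,"wx": 0,"wy": 0,"wz": 0,"gripper": 0.0},
    {"tx": 0,"ty": 0,"tz": 0,"wx": 0,"wy": 0,"wz": 0,"gripper": 0},
    {"tx": 0,"ty": 0,"tz": 0,"wx": 0,"wy": 0,"wz": 0,"gripper": 0},
    {"tx": 0,"ty": 0,"tz": 0,"wx": 0,"wy": 0,"wz": 0,"gripper": 0},
  ],
)

```text
time: 5.58
position: [0.489, 0.3672, 0.0111]
tool_rot: [-1.359, 2.831, 0.001]
ft_force: [0.1, 0.2, 2.8]
grip_width: 0.157
grip_force: 25.0
```

Run:
```python
from h import *
cur(6)
```

```text
cur [0.489  0.3671 0.0111] std [0. 0. 0.] t 5.88 F [-1.7 -1.5  5.6] grip 0.154 25.0
```

Request:
jog_arm(
  increments=[
    {"tx": 0,"ty": 0,"tz": -6,"wx": 0,"wy": 0,"wz": 0,"gripper": 0},
    {"tx": 0,"ty": 0,"tz": -30,"wx": 0,"wy": 0,"wz": 0,"gripper": 0},
    {"tx": 12,"ty": -11,"tz": -65,"wx": 0,"wy": 0,"wz": 0.05,"gripper": 0},
    {"tx": 34,"ty": -31,"tz": -93,"wx": 0,"wy": 0,"wz": 0.13,"gripper": 0},
    {"tx": 58,"ty": -53,"tz": -115,"wx": 0,"wy": 0,"wz": 0.21,"gripper": 0},
  ],
)

```text
time: 6.3
position: [0.4934, 0.2894, 0.1273]
tool_rot: [-1.054, 2.958, 0.002]
ft_force: [1.2, 0.5, -0.2]
grip_width: 0.157
grip_force: 25.0
```

Run:
```python
from h import *
go([.507,.060,.18],down(194),8)
```

```text
cur [0.4944 0.2865 0.1265] std [0.0022 0.0031 0.0026] t 6.7 F [-0.5  0.9 -1. ] grip 0.157 25.0
t [ 133.  -183.8  -53.5] w [-0.0008  0.0011  0.4378]
```

Request:
jog_arm(
  increments=[
    {"tx": 22,"ty": -31,"tz": -9,"wx": 0,"wy": 0,"wz": 0.09,"gripper": 0},
    {"tx": 46,"ty": -63,"tz": -18,"wx": 0,"wy": 0,"wz": 0.18,"gripper": 0},
    {"tx": 70,"ty": -95,"tz": -27,"wx": 0,"wy": 0,"wz": 0.27,"gripper": 0},
    {"tx": 94,"ty": -127,"tz": -36,"wx": 0,"wy": 0,"wz": 0.36,"gripper": 0},
    {"tx": 110,"ty": -150,"tz": -45,"wx": 0,"wy": 0,"wz": 0.438,"gripper": 0},
  ],
)

```text
time: 7.12
position: [0.5027, 0.0992, 0.1697]
tool_rot: [0.379, -3.117, 0.003]
ft_force: [-0.0, 0.5, -0.3]
grip_width: 0.16
grip_force: 25.0
```

Run:
```python
from h import *
import pickle
cur(10)
w=vision.get_image('wrist'); s=ctrl.get_state(); pickle.dump((w,s),open('w3.pkl','wb')); cv2.imwrite('pics/w3.png',w['color'])
print(s['position'])
```

```text
cur [0.5034 0.102  0.1701] std [0.0008 0.0037 0.0008] t 7.62 F [-0.1  0.7  0.2] grip 0.152 25.0
[0.50308302 0.10363905 0.16985468]
```

View pics/w3.png

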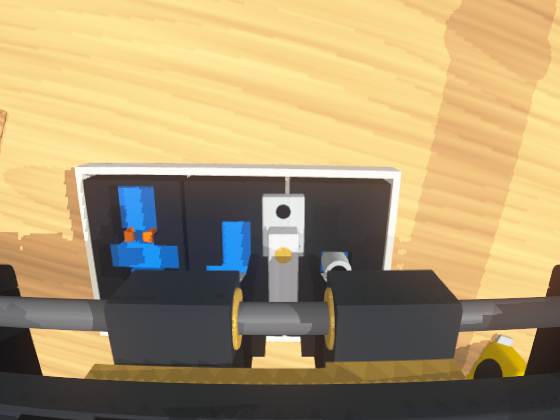

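```bash
cat > t.py <<'E'
from h import *
TRAY=[box(0,0,0,.170,.282,.026)]
def tray(w,vmax,p0,excl=None,name=None):
    hsv=cv2.cvtColor(w['color'],cv2.COLOR_BGR2HSV); wood=(hsv[...,0]<26)&(hsv[...,1]>45)&(hsv[...,2]>75)
    m=(~wood).astype(np.uint8); m[vmax:]=0
    n,l,st,_=cv2.connectedComponentsWithStats(m); k=1+np.argmax(st[1:,4]); m=(l==k).astype(np.uint8)
    cs,_=cv2.findContours(m,0,2); cv2.drawContours(m,cs,-1,1,-1)
    valid=np.zeros(m.shape); valid[:vmax]=1
    x,f,n=fit(w,m,TRAY,p0,0.,valid); print('tray',x.round(4),np.degrees(x[2]).round(2),'res',f,n)
    if name:
        vis=w['color'].copy(); vis[...,1][m>0]=255
        cs,_=cv2.findContours((render(w,TRAY,x,0)>127).astype(np.uint8),0,2); cv2.drawContours(vis,cs,-1,(0,0,255),1); cv2.imwrite(name,vis)
    return x
E
python3 - <<'E'
from t import *
import pickle
w,s=pickle.load(open('w3.pkl','rb'))
x=tray(w,262,[.5655,.0736,.24],name='pics/tfit.png')
# held plate
hsv=cv2.cvtColor(w['color'],cv2.COLOR_BGR2HSV); m=((hsv[...,1]<60)&(hsv[...,2]>120)).astype(np.uint8)
mm=np.zeros_like(m); mm[190:262,255:312]=m[190:262,255:312]; mm=cv2.morphologyEx(mm,cv2.MORPH_CLOSE,np.ones((15,15),np.uint8))
va=np.zeros(m.shape); va[185:262,250:318]=1
Rt=R.from_rotvec(s['tool_rot']); tx=Rt.as_matrix()[:,0]; ty=Rt.as_matrix()[:,1]
p=s['position']+.0023*tx; a=np.arctan2(-tx[1],-tx[0])
y,f,n=fit(w,mm,PLATE,[p[0],p[1],a],s['position'][2]-.0106,va); print('plate',y,'expected',p,a,f,n)
d=y[:2]-p[:2]; print('bias tool',d@tx[:2],d@ty[:2])
for v in (200,215): print(np.where(mm[v])[0][[0,-1]])
E
```

```text
tray [0.5687 0.0768 0.2301] 13.18 res 422.043137254902 30423.0
plate [0.50145342 0.10328493 0.24816488] expected [0.50085423 0.10307117 0.1698565 ] 0.2494834617523832 184.1843137254902 2810.0
bias tool -0.0006334163136414662 5.920560922602511e-05
[262 304]
[262 304]
```

View pics/tfit.png

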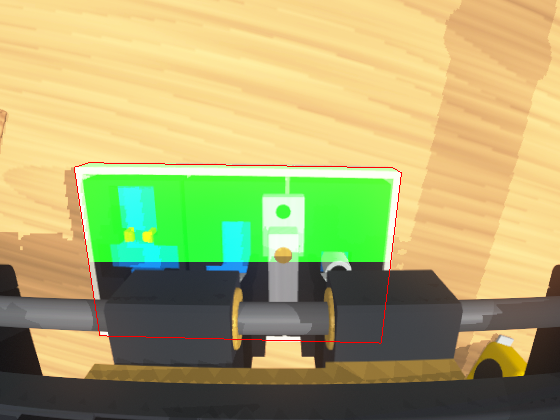

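Run:
```python
from t import *
import pickle
w,s=pickle.load(open('w3.pkl','rb'))
X=np.array([.5687,.0768]); a=.2301; c,sn=np.cos(a),np.sin(a); Rz=np.array([[c,-sn],[sn,c]])
L=lambda u,v,z:(Rz.T@(at(w,u,v,z)[:2]-X)*1000).round(1)
hsv=cv2.cvtColor(w['color'],cv2.COLOR_BGR2HSV); bl=((hsv[...,0]>95)&(hsv[...,0]<125)&(hsv[...,1]>120)&(hsv[...,2]>90))
for nm,u0,u1,vs,zf in [('plate',210,256,(235,245,255),.024),('span',105,170,(195,205,215,225),.014)]:
    for v in vs:
        k=np.where(bl[v,u0:u1])[0]; print(nm,v,k[0]+u0,k[-1]+u0,L(k[0]+u0-.5,v,zf),L(k[-1]+u0+.5,v,.032))
    u=(k[0]+k[-1])//2+u0; q=np.where(bl[150:262,u])[0][0]+150; print('end',u,q,L(u,q-.5,.032))
# target: plate seat in world; plate origin = TCP + .002 toolx ; tool x = -plate x
t=X+.002*np.array([c,sn]); print('TCP target',t)
P,R0=go([t[0],t[1],.075],down(180+13.18),6); print(np.degrees(np.arctan2(*(-R0.as_matrix()[:2,0][::-1]))))
```

```text
plate 235 222 250 [-24.8 -13. ] [-28.3  13.6]
plate 245 222 250 [-15.3 -13.3] [-19.   13.6]
plate 255 222 250 [ -5.5 -13.6] [-9.5 13.5]
end 236 221 [-41.2   1.2]
span 195 118 153 [ -57.5 -109.3] [-62.5 -69. ]
span 205 119 154 [ -48.1 -109.3] [-53.7 -68.8]
span 215 121 155 [ -38.6 -108.4] [-44.8 -68.7]
span 225 122 156 [ -28.9 -108.6] [-35.7 -68.5]
end 139 186 [-70.6 -81. ]
TCP target [0.57064729 0.07725615]
cur [0.5033 0.1029 0.1702] std [0.0001 0.0003 0.0001] t 7.97 F [ 0.1  0.9 -1. ] grip 0.159 25.0
t [-59.  -41.4  95.2] w [-0.     -0.0002  0.018 ]
14.208575496111422
```

Request:
jog_arm(
  increments=[
    {"tx": -15,"ty": -11,"tz": 15,"wx": 0,"wy": 0,"wz": 0.018,"gripper": 0},
    {"tx": -35,"ty": -25,"tz": 35,"wx": 0,"wy": 0,"wz": 0.018,"gripper": 0},
    {"tx": -50,"ty": -36,"tz": 60,"wx": 0,"wy": 0,"wz": 0.018,"gripper": 0},
    {"tx": -58.5,"ty": -41.3,"tz": 80,"wx": 0,"wy": 0,"wz": 0.018,"gripper": 0},
    {"tx": -58.5,"ty": -41.3,"tz": 95,"wx": 0,"wy": 0,"wz": 0.018,"gripper": 0},
  ],
)

```text
time: 8.38
position: [0.5715, 0.0751, 0.0734]
tool_rot: [0.356, -3.121, 0.002]
ft_force: [-1.1, -0.3, -0.7]
grip_width: 0.159
grip_force: 25.0
```

Run:
```python
from h import *
cur(8); go([.5702,.0771,.0355],down(193.18),4)
```

```text
cur [0.5699 0.0768 0.0749] std [0.0012 0.0007 0.0023] t 8.78 F [ 0.2 -0.7 -0.8] grip 0.159 25.0
cur [0.5707 0.0772 0.0764] std [0.0001 0.0001 0.0003] t 8.98 F [-0.3  0.8 -1.5] grip 0.159 25.0
t [ 0.6  0.  40.9] w [ 0.0003  0.0019 -0.0005]
```

Request:
jog_arm(
  increments=[
    {"tx": 0.5,"ty": 0,"tz": 15,"wx": 0,"wy": 0,"wz": 0,"gripper": 0},
    {"tx": 0.5,"ty": 0,"tz": 24,"wx": 0,"wy": 0,"wz": 0,"gripper": 0},
    {"tx": 0.5,"ty": 0,"tz": 30,"wx": 0,"wy": 0,"wz": 0,"gripper": 0},
    {"tx": 0.5,"ty": 0,"tz": 35,"wx": 0,"wy": 0,"wz": 0,"gripper": 0},
    {"tx": 0.5,"ty": 0,"tz": 39,"wx": 0,"wy": 0,"wz": 0,"gripper": 0},
  ],
)

```text
time: 9.4
position: [0.5695, 0.0767, 0.0357]
tool_rot: [0.359, -3.12, 0.0]
ft_force: [-0.2, -0.1, -0.9]
grip_width: 0.159
grip_force: 25.0
```

Run:
```python
from h import *
go([.5702,.0771,.0355],down(193.18),8)
```

```text
cur [0.5699 0.0768 0.0363] std [0.0003 0.0001 0.0005] t 9.8 F [ 0.2  0.2 -1.5] grip 0.153 25.0
t [-0.4  0.2  0.8] w [ 0.      0.0002 -0.0008]
```

Request:
jog_arm(
  increments=[
    {"tx": 0,"ty": 0,"tz": 0,"wx": 0,"wy": 0,"wz": 0,"gripper": 0.4},
    {"tx": 0,"ty": 0,"tz": 0,"wx": 0,"wy": 0,"wz": 0,"gripper": 0.4},
    {"tx": 0,"ty": 0,"tz": 0,"wx": 0,"wy": 0,"wz": 0,"gripper": 0.4},
    {"tx": 0,"ty": 0,"tz": 0,"wx": 0,"wy": 0,"wz": 0,"gripper": 0.4},
    {"tx": 0,"ty": 0,"tz": -10,"wx": 0,"wy": 0,"wz": 0,"gripper": 0.4},
  ],
)

```text
time: 10.22
position: [0.5682, 0.0766, 0.0449]
tool_rot: [0.359, -3.117, 0.001]
ft_force: [-0.2, 0.3, -0.1]
grip_width: 0.385
grip_force: 0.0
```

Request:
jog_arm(
  increments=[
    {"tx": 0,"ty": 0,"tz": -30,"wx": 0,"wy": 0,"wz": 0,"gripper": 0.4},
    {"tx": 0,"ty": 0,"tz": -65,"wx": 0,"wy": 0,"wz": 0,"gripper": 0.5},
    {"tx": 30,"ty": 0,"tz": -100,"wx": 0,"wy": 0,"wz": 0,"gripper": 0.6},
    {"tx": 60,"ty": -10,"tz": -125,"wx": 0,"wy": 0,"wz": 0,"gripper": 0.7},
    {"tx": 80,"ty": -30,"tz": -150,"wx": 0,"wy": 0,"wz": 0,"gripper": 0.7},
  ],
)

```text
time: 10.63
position: [0.4967, 0.0313, 0.1984]
tool_rot: [-0.366, 3.12, 0.002]
ft_force: [1.0, -0.9, 0.6]
grip_width: 0.621
grip_force: 0.0
```

Run:
```python
from h import *
import pickle
cur(8); w=vision.get_image('wrist'); s=ctrl.get_state(); print(s['joint_positions'].round(3),s['position'])
pickle.dump((w,s),open('w4.pkl','wb')); cv2.imwrite('pics/w4.png',w['color'])
go([.43,-.32,.21],down(140))
```

```text
cur [0.4987 0.0282 0.1985] std [0.0007 0.0024 0.0032] t 11.03 F [ 0.2 -0.5 -0.5] grip 0.697 0.0
[-0.396  0.012  0.286  1.863 -0.003  1.269  1.692] [0.49828916 0.03013284 0.19505703]
cur [0.4984 0.0298 0.1954] std [0.0001 0.0001 0.0002] t 11.28 F [ 0.9 -0.  -0.6] grip 0.698 0.0
t [ 146.5 -325.   -14.3] w [-0.001  -0.0016  0.9283]
```

View pics/w4.png

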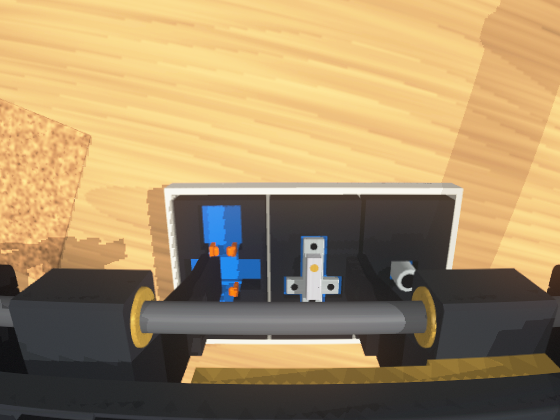

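Request:
jog_arm(
  increments=[
    {"tx": 15,"ty": -36,"tz": -2,"wx": 0,"wy": 0,"wz": 0.1,"gripper": 0.7},
    {"tx": 30,"ty": -72,"tz": -4,"wx": 0,"wy": 0,"wz": 0.2,"gripper": 0.7},
    {"tx": 45,"ty": -108,"tz": -6,"wx": 0,"wy": 0,"wz": 0.3,"gripper": 0.7},
    {"tx": 60,"ty": -144,"tz": -8,"wx": 0,"wy": 0,"wz": 0.4,"gripper": 0.7},
    {"tx": 75,"ty": -180,"tz": -10,"wx": 0,"wy": 0,"wz": 0.5,"gripper": 0.7},
  ],
)

```text
time: 11.7
position: [0.466, -0.1646, 0.2064]
tool_rot: [0.431, 3.112, 0.0]
ft_force: [1.2, -0.5, -0.2]
grip_width: 0.7
grip_force: 0.0
```

Run:
```python
from t import *
import pickle
w,s=pickle.load(open('w4.pkl','rb')); tray(w,262,[.5687,.0768,.23])
cur(6); go([.43,-.32,.21],down(140))
```

```text
tray [0.569  0.0772 0.2324] 13.32 res 134.74901960784314 22898.0
cur [ 0.4657 -0.1666  0.2065] std [0.0011 0.0046 0.0004] t 12.0 F [-0.3  0.6 -0.4] grip 0.699 0.0
cur [ 0.4669 -0.1614  0.206 ] std [0.     0.0001 0.    ] t 12.2 F [-0.6 -0.2 -0.2] grip 0.702 0.0
t [  -6.4 -162.7   -4. ] w [ 0.     -0.0005  0.4305]
```

Request:
jog_arm(
  increments=[
    {"tx": -1,"ty": -30,"tz": -1,"wx": 0,"wy": 0,"wz": 0.09,"gripper": 0.7},
    {"tx": -2,"ty": -65,"tz": -2,"wx": 0,"wy": 0,"wz": 0.18,"gripper": 0.7},
    {"tx": -4,"ty": -100,"tz": -3,"wx": 0,"wy": 0,"wz": 0.27,"gripper": 0.7},
    {"tx": -5,"ty": -135,"tz": -4,"wx": 0,"wy": 0,"wz": 0.36,"gripper": 0.7},
    {"tx": -6,"ty": -163,"tz": -4,"wx": 0,"wy": 0,"wz": 0.43,"gripper": 0.7},
  ],
)

```text
time: 12.62
position: [0.4281, -0.3237, 0.2107]
tool_rot: [1.084, 2.948, -0.001]
ft_force: [0.1, -0.2, -0.1]
grip_width: 0.701
grip_force: 0.0
```

Run:
```python
from h import *
import pickle
cur(8); w=vision.get_image('wrist'); s=ctrl.get_state(); print(s['joint_positions'].round(3),s['position'])
for t in ['spanner','spanner_head','rack','mat']: print(t,[(np.round(d['bbox'],1).tolist(),round(d['conf'],2)) for d in vision.spot_in('wrist',t)[:2]])
pickle.dump((w,s),open('w5.pkl','wb')); cv2.imwrite('pics/w5.png',w['color'])
```

```text
cur [ 0.4283 -0.3226  0.2103] std [0.0015 0.0035 0.0003] t 13.02 F [ 0.4 -0.5 -0. ] grip 0.7 0.0
[-0.025  0.086  0.656  1.774 -0.055  1.3    1.518] [ 0.42950608 -0.32010657  0.21018808]
spanner [([224.9, 272.1, 271.3, 345.6], 0.6)]
spanner_head [([225.1, 276.8, 269.6, 344.3], 0.96)]
rack [([215.4, 231.9, 297.9, 302.1], 0.95), ([347.4, 136.0, 494.0, 299.7], 0.29)]
mat [([347.9, 134.1, 495.3, 301.8], 0.59)]
```

View pics/w5.png

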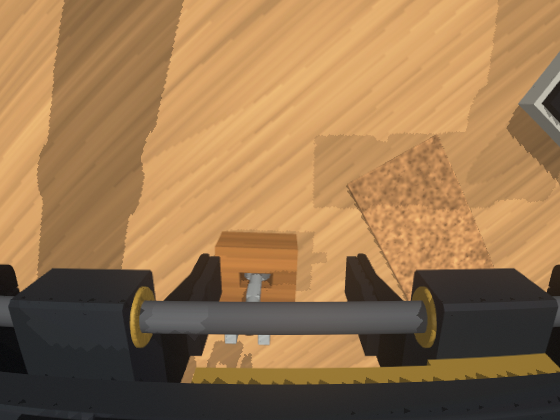

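Run:
```python
from h import *
import pickle
w,s=pickle.load(open('w5.pkl','rb'))
a,b=at(w,216,247.5,.045),at(w,298,247.5,.045); c,d=at(w,218,232,0),at(w,297,232.5,0)
print(a,b,np.linalg.norm(a-b),c,d)
u=(a-b)[:2]; u/=np.linalg.norm(u); n=np.array([-u[1],u[0]]); n=n if n@a[:2]>0 else -n
print('rack x az',np.degrees(np.arctan2(n[1],n[0])),'ctr',(a+b)[:2]/2+.035*n)
RACK=[box(0,0,0,.07,.08,.045)]
hsv=cv2.cvtColor(w['color'],cv2.COLOR_BGR2HSV)
vis=w['color'].copy()
ctr=(a+b)[:2]/2+.035*n
# predicted spanner at rack centre, head box
az=np.arctan2(n[1],n[0])
SP=[box(0,0,0,.012,.028,.028),box(0,0,.028,.012,.012,.068),box(0,0,.096,.012,.034,.036)]
for bx,z,col in [(RACK,0,(0,0,255)),(SP,.007,(0,255,0))]:
    for q in bx:
        cs,_=cv2.findContours((render(w,[q],[*ctr,az],z)>127).astype(np.uint8),0,2); cv2.drawContours(vis,cs,-1,col,1)
cv2.imwrite('pics/w5v.png',cv2.resize(vis[220:360,200:310],None,fx=4,fy=4,interpolation=0))
```

```text
[ 0.42819949 -0.40249477  0.045     ] [ 0.47866592 -0.34205453  0.045     ] 0.07873932847539636 [ 0.42458612 -0.40685268  0.        ] [ 0.47962647 -0.34191086  0.        ]
rack x az -39.861225792177606 ctr [ 0.48029867 -0.39470721]
```

View pics/w5v.png

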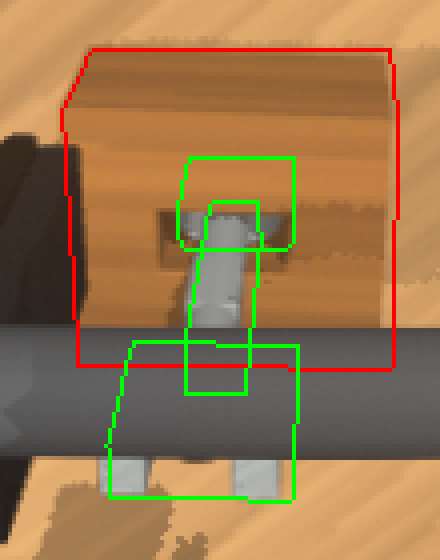

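Request:
jog_arm(
  increments=[
    {"tx": -5,"ty": -6,"tz": 0,"wx": 0,"wy": -0.12,"wz": 0,"gripper": 0.7},
    {"tx": -10,"ty": -12,"tz": 5,"wx": 0,"wy": -0.24,"wz": 0,"gripper": 0.7},
    {"tx": -15,"ty": -18,"tz": 10,"wx": 0,"wy": -0.36,"wz": 0,"gripper": 0.7},
    {"tx": -20,"ty": -24,"tz": 18,"wx": 0,"wy": -0.48,"wz": 0,"gripper": 0.7},
    {"tx": -22,"ty": -26,"tz": 25,"wx": 0,"wy": -0.6,"wz": 0,"gripper": 0.7},
  ],
)

```text
time: 13.68
position: [0.4298, -0.3537, 0.1873]
tool_rot: [0.884, 2.427, -0.259]
ft_force: [0.5, 0.7, 0.4]
grip_width: 0.703
grip_force: 0.0
```

```bash
cat >> h.py <<'E'
def tilt(a,th):
    "tool x azimuth a (deg) when down, then tool z tilted outward (away from tool x) by th deg"
    return down(a)*R.from_rotvec([0,-np.radians(th),0])
E
python3 - <<'E'
from h import *
cur(6); 
go([.430,-.3551,.1677],tilt(140.1,55)); print(ctrl.get_state()['joint_positions'].round(2))
E
```

```text
cur [ 0.4268 -0.3553  0.1852] std [0.0031 0.0016 0.0037] t 13.98 F [-0.7  0.1 -0.4] grip 0.705 0.0
cur [ 0.4311 -0.356   0.1887] std [0.0002 0.0004 0.0005] t 14.18 F [ 0.4 -0.6 -0.6] grip 0.701 0.0
t [12.6 -0.1 16.9] w [-0.0017 -0.3844 -0.0038]
[ 0.14 -0.29  0.41  2.24  0.33  0.62  1.22]
```

Run:
```python
from h import *
Rt=tilt(140.1,42); z=Rt.as_matrix()[:,2]; H=np.array([.479,-.3962,.123]); G=H+.012*z; print(z,G)
go(G-.045*z,Rt)
```

```text
[ 0.51333368 -0.42921358 -0.74314483] [ 0.48516    -0.40135056  0.11408226]
cur [ 0.43   -0.3552  0.1872] std [0.0003 0.0001 0.0003] t 14.38 F [0.2 0.5 0.1] grip 0.701 0.0
t [-13.6   0.1  56. ] w [-0.0016 -0.1591 -0.0034]
```

Request:
jog_arm(
  increments=[
    {"tx": -4,"ty": 0,"tz": 12,"wx": 0,"wy": -0.04,"wz": 0,"gripper": 0.7},
    {"tx": -8,"ty": 0,"tz": 28,"wx": 0,"wy": -0.08,"wz": 0,"gripper": 0.7},
    {"tx": -11,"ty": 0,"tz": 42,"wx": 0,"wy": -0.12,"wz": 0,"gripper": 0.7},
    {"tx": -13.6,"ty": 0,"tz": 52,"wx": 0,"wy": -0.16,"wz": 0,"gripper": 0.7},
    {"tx": -13.6,"ty": 0,"tz": 56,"wx": 0,"wy": -0.16,"wz": 0,"gripper": 0.7},
  ],
)

```text
time: 14.8
position: [0.4596, -0.3813, 0.1439]
tool_rot: [0.836, 2.289, -0.32]
ft_force: [-0.3, 0.7, -0.8]
grip_width: 0.706
grip_force: 0.0
```

Run:
```python
from h import *
import pickle
Rt=tilt(140.1,42); z=Rt.as_matrix()[:,2]; H=np.array([.479,-.3962,.123]); G=H+.012*z
cur(6);go(G,Rt,3); print(ctrl.get_state()['joint_positions'].round(2))
w=vision.get_image('wrist'); s=ctrl.get_state(); pickle.dump((w,s),open('w6.pkl','wb')); sc=vision.get_image('scene')
cv2.imwrite('pics/w6.png',np.hstack([cv2.resize(w['color'][150:400,130:430],(420,350)),cv2.resize(sc['color'][80:220,150:300],(375,350),interpolation=3)]))
```

```text
cur [ 0.4609 -0.3826  0.147 ] std [0.0007 0.0003 0.0015] t 15.1 F [ 0.4 -0.4 -0. ] grip 0.701 0.0
cur [ 0.4615 -0.3826  0.1482] std [0.0001 0.0001 0.0002] t 15.25 F [ 0.  -0.3 -0.1] grip 0.699 0.0
t [ 0.5  0.9 45.6] w [-0.0023  0.0022 -0.0045]
[ 0.23 -0.18  0.36  2.34  0.49  0.27  1.05]
```

View pics/w6.png

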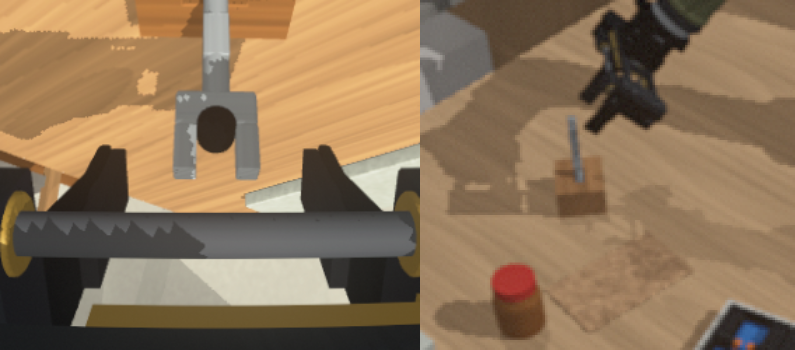

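Request:
jog_arm(
  increments=[
    {"tx": 0.5,"ty": 0.7,"tz": 12,"wx": 0,"wy": 0,"wz": 0,"gripper": 0.7},
    {"tx": 0.5,"ty": 0.7,"tz": 25,"wx": 0,"wy": 0,"wz": 0,"gripper": 0.7},
    {"tx": 0.5,"ty": 0.7,"tz": 37,"wx": 0,"wy": 0,"wz": 0,"gripper": 0.7},
    {"tx": 0.5,"ty": 0.7,"tz": 45,"wx": 0,"wy": 0,"wz": 0,"gripper": 0.7},
    {"tx": 0.5,"ty": 0.7,"tz": 45,"wx": 0,"wy": 0,"wz": 0,"gripper": 0.6},
  ],
  grip_force=30,
)

```text
time: 15.77
position: [0.4841, -0.4011, 0.112]
tool_rot: [0.836, 2.287, -0.321]
ft_force: [-0.5, 0.4, 0.3]
grip_width: 0.67
grip_force: 0.0
```

Request:
jog_arm(
  increments=[
    {"tx": 0,"ty": 0,"tz": 0,"wx": 0,"wy": 0,"wz": 0,"gripper": 0.3},
    {"tx": 0,"ty": 0,"tz": 0,"wx": 0,"wy": 0,"wz": 0,"gripper": 0.2},
    {"tx": 0,"ty": 0,"tz": 0,"wx": 0,"wy": 0,"wz": 0,"gripper": 0.2},
    {"tx": 0,"ty": 0,"tz": 0,"wx": 0,"wy": 0,"wz": 0,"gripper": 0.2},
    {"tx": 0,"ty": 0,"tz": 0,"wx": 0,"wy": 0,"wz": 0,"gripper": 0.2},
  ],
)

```text
time: 16.18
position: [0.4843, -0.401, 0.1139]
tool_rot: [0.836, 2.284, -0.32]
ft_force: [-0.8, 0.1, 0.5]
grip_width: 0.387
grip_force: 29.9
```

Run:
```python
from h import *
P,R0=cur(4); print(ctrl.get_state()['joint_positions'].round(2),(R0.inv().apply([0,0,.13])*1000).round(1))
```

```text
cur [ 0.4845 -0.4011  0.114 ] std [0. 0. 0.] t 16.38 F [-0.1  1.   1.9] grip 0.385 29.9
[ 0.23 -0.04  0.39  2.31  0.46  0.16  1.06] [-87.2   0.2 -96.4]
```

Request:
jog_arm(
  increments=[
    {"tx": -7,"ty": 0,"tz": -7,"wx": 0,"wy": 0,"wz": 0,"gripper": 0.2},
    {"tx": -20,"ty": 0,"tz": -22,"wx": 0,"wy": 0,"wz": 0,"gripper": 0.2},
    {"tx": -38,"ty": 0,"tz": -42,"wx": 0,"wy": 0,"wz": 0,"gripper": 0.2},
    {"tx": -60,"ty": 0,"tz": -66,"wx": 0,"wy": 0.05,"wz": 0,"gripper": 0.2},
    {"tx": -84,"ty": 0,"tz": -93,"wx": 0,"wy": 0.15,"wz": 0,"gripper": 0.2},
  ],
)

```text
time: 16.8
position: [0.4808, -0.3997, 0.2306]
tool_rot: [0.886, 2.419, -0.269]
ft_force: [0.9, -3.2, -3.0]
grip_width: 0.386
grip_force: 29.9
```

Run:
```python
from h import *
cur(6); print(ctrl.get_state()['joint_positions'].round(2))
# tentative lay pose: azimuth d=-18, tool x az 162, inward tilt 32
d=np.radians(-18); mat=np.array([.566,-.2345]); h=mat+.05*np.array([np.cos(d),np.sin(d)])
go([h[0],h[1],.20],tilt(162,-32),4)
```

```text
cur [ 0.4855 -0.4032  0.2371] std [0.002  0.0014 0.0053] t 17.1 F [-0.1 -0.3 -3. ] grip 0.389 29.9
[ 0.12 -0.17  0.46  2.07  0.23  0.64  1.33]
cur [ 0.4829 -0.4014  0.2304] std [0.0002 0.0002 0.0004] t 17.3 F [ 1.2  0.7 -2.3] grip 0.387 29.9
t [ 15.4 200.1  25.9] w [-0.0092  1.1375 -0.4113]
```

Run:
```python
from h import *
P,R0=go([.562,-.178,.2],tilt(210,-32),2); P,R0=go([.53,-.27,.215],tilt(175,0),2)
```

```text
cur [ 0.4835 -0.4019  0.2317] std [0.0001 0.0001 0.0002] t 17.4 F [-0.3 -0.5 -0.7] grip 0.382 29.9
t [ 87.9 221.5 -21.7] w [-0.0257  0.9994 -1.2897]
cur [ 0.4838 -0.4021  0.2325] std [0.0001 0.     0.0002] t 17.5 F [-0.4 -0.8 -1.6] grip 0.393 29.9
t [ 51.3 130.6 -13.9] w [-0.1849  0.578  -0.5972]
```

Request:
jog_arm(
  increments=[
    {"tx": 7,"ty": 18,"tz": -2,"wx": -0.026,"wy": 0.08,"wz": -0.083,"gripper": 0.2},
    {"tx": 14,"ty": 36,"tz": -4,"wx": -0.052,"wy": 0.16,"wz": -0.166,"gripper": 0.2},
    {"tx": 21,"ty": 55,"tz": -6,"wx": -0.078,"wy": 0.24,"wz": -0.25,"gripper": 0.2},
    {"tx": 29,"ty": 74,"tz": -8,"wx": -0.104,"wy": 0.32,"wz": -0.334,"gripper": 0.2},
    {"tx": 36,"ty": 92,"tz": -10,"wx": -0.13,"wy": 0.405,"wz": -0.418,"gripper": 0.2},
  ],
)

```text
time: 17.92
position: [0.5171, -0.3085, 0.2219]
tool_rot: [0.389, 2.945, -0.091]
ft_force: [0.1, -0.2, -1.2]
grip_width: 0.384
grip_force: 29.9
```

Run:
```python
from h import *
cur(6);P,R0=go([.562,-.178,.2],tilt(210,-32),2); print(ctrl.get_state()['joint_positions'].round(2))
```

```text
cur [ 0.5185 -0.3079  0.2206] std [0.0022 0.0021 0.0002] t 18.22 F [-0.4 -0.6 -1.9] grip 0.385 29.9
cur [ 0.5157 -0.3101  0.2212] std [0.     0.     0.0001] t 18.32 F [-0.7 -0.4 -1.4] grip 0.392 29.9
t [ -6.1 140.4  17.1] w [ 0.1163  0.6818 -0.805 ]
[ 0.01  0.08  0.52  1.77 -0.05  1.13  1.84]
```

Remaining rotation 1.06 rad: two calls.

Request:
jog_arm(
  increments=[
    {"tx": -1,"ty": 15,"tz": 2,"wx": 0.013,"wy": 0.076,"wz": -0.09,"gripper": 0.2},
    {"tx": -1,"ty": 30,"tz": 4,"wx": 0.026,"wy": 0.152,"wz": -0.18,"gripper": 0.2},
    {"tx": -2,"ty": 45,"tz": 5,"wx": 0.039,"wy": 0.228,"wz": -0.27,"gripper": 0.2},
    {"tx": -3,"ty": 60,"tz": 7,"wx": 0.052,"wy": 0.304,"wz": -0.36,"gripper": 0.2},
    {"tx": -3,"ty": 75,"tz": 9,"wx": 0.064,"wy": 0.375,"wz": -0.443,"gripper": 0.2},
  ],
)

```text
time: 18.73
position: [0.5414, -0.2388, 0.2109]
tool_rot: [0.239, -2.903, 0.163]
ft_force: [-0.1, 0.2, -2.3]
grip_width: 0.384
grip_force: 29.9
```

Run:
```python
from h import *
cur(6);P,R0=go([.562,-.178,.16],tilt(210,-32),2); print(ctrl.get_state()['joint_positions'].round(2))
```

```text
cur [ 0.5422 -0.2364  0.209 ] std [0.0018 0.0032 0.0011] t 19.03 F [ 0.6 -0.6 -1.4] grip 0.39 29.9
cur [ 0.54   -0.2403  0.2108] std [0.     0.0001 0.    ] t 19.13 F [ 0.4  0.1 -2.1] grip 0.386 29.9
t [-41.7  62.1  36.7] w [ 0.052   0.3076 -0.3637]
[-0.07  0.34  0.43  1.51  0.05  1.48  2.06]
```

Request:
jog_arm(
  increments=[
    {"tx": -8,"ty": 12,"tz": 7,"wx": 0.01,"wy": 0.062,"wz": -0.073,"gripper": 0.2},
    {"tx": -17,"ty": 25,"tz": 14,"wx": 0.02,"wy": 0.123,"wz": -0.146,"gripper": 0.2},
    {"tx": -25,"ty": 37,"tz": 22,"wx": 0.031,"wy": 0.185,"wz": -0.218,"gripper": 0.2},
    {"tx": -34,"ty": 50,"tz": 30,"wx": 0.042,"wy": 0.246,"wz": -0.29,"gripper": 0.2},
    {"tx": -41.7,"ty": 62,"tz": 36.7,"wx": 0.052,"wy": 0.308,"wz": -0.364,"gripper": 0.2},
  ],
)

```text
time: 19.55
position: [0.5629, -0.1767, 0.1594]
tool_rot: [0.678, -2.503, 0.193]
ft_force: [0.9, -0.9, -2.0]
grip_width: 0.386
grip_force: 29.9
```

Run:
```python
from h import *
cur(6);P,R0=go([.562,-.178,.036],tilt(210,-32),2); print(ctrl.get_state()['joint_positions'].round(2))
go([.562,-.178,.036],tilt(210,-42),2)
```

```text
cur [ 0.563  -0.1746  0.1575] std [0.0006 0.0032 0.0024] t 19.85 F [ 0.  -0.2 -0.8] grip 0.381 29.9
cur [ 0.5624 -0.1784  0.1608] std [0.     0.0001 0.    ] t 19.95 F [-0.3  0.4 -1.5] grip 0.386 29.9
t [-66.    0.7 105.9] w [-0.0007  0.0003 -0.0004]
[-0.16  0.58  0.34  1.35  0.16  1.67  2.25]
cur [ 0.5625 -0.1777  0.1605] std [0.     0.0002 0.0001] t 20.05 F [ 0.1  0.9 -1.9] grip 0.388 29.9
t [-65.5   0.  105.9] w [-0.0006  0.1748  0.0008]
```

Request:
jog_arm(
  increments=[
    {"tx": -14,"ty": 0,"tz": 23,"wx": 0,"wy": 0.04,"wz": 0,"gripper": 0.2},
    {"tx": -29,"ty": 0,"tz": 48,"wx": 0,"wy": 0.08,"wz": 0,"gripper": 0.2},
    {"tx": -45,"ty": 0,"tz": 73,"wx": 0,"wy": 0.12,"wz": 0,"gripper": 0.2},
    {"tx": -58,"ty": 0,"tz": 94,"wx": 0,"wy": 0.15,"wz": 0,"gripper": 0.2},
    {"tx": -68,"ty": 0,"tz": 110,"wx": 0,"wy": 0.175,"wz": 0,"gripper": 0.2},
  ],
)

```text
time: 20.47
position: [0.5612, -0.1762, 0.0276]
tool_rot: [0.631, -2.335, 0.24]
ft_force: [-0.1, -0.4, -1.8]
grip_width: 0.381
grip_force: 29.9
```

Run:
```python
from h import *
cur(6);P,R0=go([.562,-.178,.020],tilt(210,-42),2); print(ctrl.get_state()['joint_positions'].round(2))
```

```text
cur [ 0.5613 -0.1764  0.0286] std [0.0013 0.001  0.0033] t 20.77 F [ 0.3  0.6 -2.1] grip 0.388 29.9
cur [ 0.5631 -0.1772  0.0323] std [0.     0.0001 0.0001] t 20.87 F [ 0.   0.4 -1. ] grip 0.386 29.9
t [-7.2 -0.1 10. ] w [-0.0026  0.0015  0.0015]
[-0.17  0.83  0.33  1.32  0.18  1.62  2.18]
```

Request:
jog_arm(
  increments=[
    {"tx": -2.5,"ty": 0,"tz": 4,"wx": 0,"wy": 0,"wz": 0,"gripper": 0.2},
    {"tx": -6,"ty": 0,"tz": 8,"wx": 0,"wy": 0,"wz": 0,"gripper": 0.2},
    {"tx": -8,"ty": 0,"tz": 11,"wx": 0,"wy": 0,"wz": 0,"gripper": 0.2},
    {"tx": -8,"ty": 0,"tz": 11,"wx": 0,"wy": 0,"wz": 0,"gripper": 0.2},
    {"tx": -8,"ty": 0,"tz": 11,"wx": 0,"wy": 0,"wz": 0,"gripper": 0.2},
  ],
)

```text
time: 21.28
position: [0.5602, -0.1771, 0.0158]
tool_rot: [0.631, -2.336, 0.24]
ft_force: [1.2, -0.6, -1.4]
grip_width: 0.39
grip_force: 29.9
```

Request:
jog_arm(
  increments=[
    {"tx": 0,"ty": 0,"tz": 0,"wx": 0,"wy": 0,"wz": 0,"gripper": 0.75},
    {"tx": 0,"ty": 0,"tz": 0,"wx": 0,"wy": 0,"wz": 0,"gripper": 0.75},
    {"tx": 0,"ty": 0,"tz": 0,"wx": 0,"wy": 0,"wz": 0,"gripper": 0.75},
    {"tx": 0,"ty": 0,"tz": 0,"wx": 0,"wy": 0,"wz": 0,"gripper": 0.75},
    {"tx": 0,"ty": 0,"tz": 0,"wx": 0,"wy": 0,"wz": 0,"gripper": 0.75},
  ],
)

```text
time: 21.7
position: [0.5607, -0.1772, 0.0165]
tool_rot: [0.631, -2.337, 0.241]
ft_force: [0.3, -0.0, -0.2]
grip_width: 0.683
grip_force: 0.0
```

Request:
jog_arm(
  increments=[
    {"tx": 10,"ty": 0,"tz": -15,"wx": 0,"wy": 0,"wz": 0,"gripper": 0.75},
    {"tx": 22,"ty": 0,"tz": -35,"wx": 0,"wy": -0.1,"wz": 0,"gripper": 0.75},
    {"tx": 38,"ty": 0,"tz": -60,"wx": 0,"wy": -0.22,"wz": 0,"gripper": 0.75},
    {"tx": 55,"ty": 0,"tz": -85,"wx": 0,"wy": -0.34,"wz": 0,"gripper": 0.75},
    {"tx": 70,"ty": 0,"tz": -110,"wx": 0,"wy": -0.46,"wz": 0,"gripper": 0.75},
  ],
)

```text
time: 22.12
position: [0.5804, -0.1663, 0.147]
tool_rot: [0.752, -2.78, 0.102]
ft_force: [0.6, -0.5, 0.3]
grip_width: 0.747
grip_force: 0.0
```

Run:
```python
from h import *
cur(6)
# view pose: tool down, backed off so spanner (mid ~ .519,-.203) shows
P,R0=go([.47,-.19,.17],down(165),2)
for n in ('top','scene','wrist'):
    for t in ('spanner','spanner_head'): print(n,t,[(np.round(d['bbox'],1).tolist(),round(d['conf'],2)) for d in vision.spot_in(n,t)[:2]])
im=vision.get_image('top'); print(proj(im,[[.519,-.203,.01],[.562,-.178,.01]]))
```

```text
cur [ 0.5803 -0.1686  0.1497] std [0.001  0.0025 0.0049] t 22.42 F [ 1.2 -0.1 -0.6] grip 0.746 0.0
cur [ 0.579  -0.1651  0.1426] std [0.     0.     0.0002] t 22.52 F [ 0.   0.7 -0.8] grip 0.75 0.0
t [110.1  33.6   3.1] w [-0.1061 -0.2656  0.7861]
top spanner []
top spanner_head []
scene spanner [([210.0, 124.3, 217.7, 153.4], 0.41)]
scene spanner_head [([325.9, 235.2, 336.0, 250.3], 0.27)]
wrist spanner [([253.3, 136.6, 316.3, 276.5], 0.72)]
wrist spanner_head []
[[355.30116206 237.27012521]
 [345.00997473 220.65168121]]
```

Run:
```python
from h import *
go([.464,-.235,.17],down(210),2)
```

```text
cur [ 0.5796 -0.1663  0.1445] std [0.     0.     0.0001] t 22.97 F [ 0.1 -0.8  0.1] grip 0.749 0.0
t [136.4  -1.1  12.1] w [ 0.0014 -0.2756  0.004 ]
```

Request:
jog_arm(
  increments=[
    {"tx": 20,"ty": 0,"tz": -10,"wx": 0,"wy": -0.09,"wz": 0,"gripper": 0.5},
    {"tx": 50,"ty": 0,"tz": -10,"wx": 0,"wy": -0.18,"wz": 0,"gripper": 0.5},
    {"tx": 85,"ty": 0,"tz": -5,"wx": 0,"wy": -0.276,"wz": 0,"gripper": 0.5},
    {"tx": 115,"ty": 0,"tz": 5,"wx": 0,"wy": -0.276,"wz": 0,"gripper": 0.5},
    {"tx": 136,"ty": -1,"tz": 12,"wx": 0,"wy": -0.276,"wz": 0,"gripper": 0.5},
  ],
)

```text
time: 23.38
position: [0.4603, -0.238, 0.1711]
tool_rot: [-0.809, 3.034, 0.002]
ft_force: [-0.2, 0.1, -1.0]
grip_width: 0.521
grip_force: 0.0
```

Run:
```python
from h import *
import pickle
cur(8)
w=vision.get_image('wrist'); s=ctrl.get_state(); print(s['position'],s['joint_positions'].round(2))
D=vision.spot_in('wrist','spanner'); print(D)
pickle.dump((w,s),open('w7.pkl','wb'))
SP=[box(-.052,0,0,.028,.028,.012),box(-.004,0,0,.068,.012,.012),box(.048,0,0,.036,.034,.012)]
b=D[0]['bbox']; hsv=cv2.cvtColor(w['color'],cv2.COLOR_BGR2HSV); m=((hsv[...,1]<70)&(hsv[...,2]>60)).astype(np.uint8)
l,t,r,bt=[int(x) for x in (b[0]-8,b[1]-8,b[2]+8,b[3]+8)]; vm=min(bt,262)
mm=np.zeros_like(m); mm[t:vm,l:r]=m[t:vm,l:r]; va=np.zeros(m.shape); va[max(t-10,0):vm,l-10:r+10]=1
p0=at(w,(b[0]+b[2])/2,(b[1]+b[3])/2,.012)
for a in (30,30+180): 
    x,f,n=fit(w,mm,SP,[p0[0],p0[1],np.radians(a)],.004,va); print(x,np.degrees(x[2]),f,n)
```

```text
cur [ 0.4633 -0.2356  0.1705] std [0.0028 0.0024 0.0003] t 23.78 F [-0.3  0.   0.2] grip 0.501 0.0
[ 0.46522547 -0.23376634  0.16993786] [ 0.07  0.08  0.36  1.85 -0.03  1.22  2.54]
[{'bbox': [266.8, 201.7, 302.2, 299.7], 'conf': 0.93}]
[ 0.52751815 -0.19678162  0.50882562] 29.153560387803747 578.8078431372548 920.0
[ 0.52767846 -0.19695903  3.63109904] 208.0466497717193 1002.7137254901962 920.0
```

Run:
```python
from h import *
import pickle
w,s=pickle.load(open('w7.pkl','rb')); hsv=cv2.cvtColor(w['color'],cv2.COLOR_BGR2HSV)
for v in range(196,312,5): print(v,' '.join('%d/%d'%(hsv[v,u,1],hsv[v,u,2]) for u in range(262,310,4)))
SP=[box(-.052,0,0,.028,.028,.012),box(-.004,0,0,.068,.012,.012),box(.048,0,0,.036,.034,.012)]
for q in SP: print(proj(w,q@np.array([[np.cos(.509),np.sin(.509),0],[-np.sin(.509),np.cos(.509),0],[0,0,1]])+[.5275,-.1968,.004]).round(0).tolist())
```

```text
196 136/223 133/222 129/225 130/222 128/221 130/224 128/225 128/226 130/224 129/222 130/222 131/218
201 136/204 136/176 136/150 129/166 59/129 24/115 21/121 72/164 129/224 128/225 129/224 129/223
206 135/162 136/171 134/156 17/134 7/193 8/194 8/195 8/195 11/159 129/213 128/223 128/223
211 134/165 134/148 38/127 8/196 35/95 105/63 107/62 38/93 8/198 46/181 126/228 127/225
216 134/164 133/163 8/182 9/176 107/62 107/62 105/63 107/62 7/175 6/204 130/219 129/223
221 135/151 133/157 22/162 7/185 109/61 105/61 107/62 103/62 8/191 26/183 127/227 126/229
226 137/214 134/152 132/156 6/184 7/192 10/131 17/123 7/194 5/195 134/225 135/206 128/223
231 136/173 134/202 131/130 130/129 40/126 6/178 9/179 70/189 135/202 134/203 135/189 135/177
236 134/226 134/229 132/154 132/143 39/124 6/171 6/201 63/175 134/184 136/190 136/208 134/225
241 135/223 134/224 133/173 134/141 38/122 6/172 6/201 67/183 136/220 136/204 134/189 135/192
246 136/182 136/159 131/144 133/138 40/127 3/172 6/200 51/150 137/216 136/212 137/177 135/198
251 137/218 137/209 133/150 132/112 32/105 7/148 9/179 87/173 135/195 133/176 134/
[... 767 characters left out ...]
96 131/111 48/96 10/103 13/101 10/101 3/150 6/179 12/103 10/105 12/103 130/178 128/181
301 124/111 45/107 5/151 7/152 7/152 7/152 5/153 7/154 7/153 5/152 126/164 125/167
306 17/74 14/73 17/74 21/74 21/74 17/74 21/74 17/74 17/74 17/73 21/74 17/73
311 12/86 9/86 9/86 12/86 12/87 9/86 9/87 9/86 12/88 9/87 9/87 9/87
[[270.0, 201.0], [269.0, 204.0], [300.0, 202.0], [300.0, 205.0], [269.0, 230.0], [269.0, 234.0], [299.0, 230.0], [299.0, 234.0]]
[[278.0, 230.0], [278.0, 234.0], [290.0, 230.0], [291.0, 234.0], [277.0, 294.0], [276.0, 300.0], [288.0, 294.0], [289.0, 300.0]]
[[266.0, 294.0], [265.0, 300.0], [299.0, 294.0], [300.0, 300.0], [265.0, 324.0], [265.0, 331.0], [298.0, 325.0], [299.0, 332.0]]
```

Run:
```python
from h import *
go([.5275,-.1968,.0058],down(209.15),6)
```

```text
Traceback (most recent call last):
  File "h.py", line 48, in go
    P,R0=cur(n);
         ~~~^^^
  File "h.py", line 44, in cur
    vision.get_image('top'); s=ctrl.get_state(); P.append(s['position']); Q.append(s['tool_rot'])
    ~~~~~~~~~~~~~~~~^^^^^^^
ValueError: 200 camera calls are used up
```

```bash
cat >> h.py <<'E'
def cur(n=1):
    s=ctrl.get_state(); print('cur',s['position'].round(4),'t',round(s['time'],2),'F',s['ft_force'].round(1),'grip',round(s['grip_width'],3),round(s['grip_force'],1),'q',s['joint_positions'].round(2))
    return s['position'],R.from_rotvec(s['tool_rot'])
E
python3 - <<'E'
from h import *
go([.5275,-.1968,.0058],down(209.15))
E
```

```text
cur [ 0.4646 -0.2344  0.17  ] t 24.03 F [-0.5  0.   0.5] grip 0.499 0.0 q [ 0.07  0.08  0.36  1.85 -0.03  1.22  2.54]
t [-73.3   0.4 164.2] w [0.002  0.0004 0.0194]
```

Request:
jog_arm(
  increments=[
    {"tx": -25,"ty": 0.2,"tz": 25,"wx": 0,"wy": 0,"wz": 0.019,"gripper": 0.45},
    {"tx": -55,"ty": 0.4,"tz": 55,"wx": 0,"wy": 0,"wz": 0.019,"gripper": 0.45},
    {"tx": -73.3,"ty": 0.4,"tz": 90,"wx": 0,"wy": 0,"wz": 0.019,"gripper": 0.45},
    {"tx": -73.3,"ty": 0.4,"tz": 120,"wx": 0,"wy": 0,"wz": 0.019,"gripper": 0.45},
    {"tx": -73.3,"ty": 0.4,"tz": 134,"wx": 0,"wy": 0,"wz": 0.019,"gripper": 0.45},
  ],
)

```text
time: 24.45
position: [0.5259, -0.1947, 0.0317]
tool_rot: [0.793, -3.035, -0.008]
ft_force: [-0.8, -0.5, -0.0]
grip_width: 0.454
grip_force: 0.0
```

Request:
jog_arm(
  increments=[
    {"tx": 0,"ty": 0,"tz": 0,"wx": 0,"wy": 0,"wz": 0,"gripper": 0.45},
    {"tx": 0,"ty": 0,"tz": 0,"wx": 0,"wy": 0,"wz": 0,"gripper": 0.45},
    {"tx": 0,"ty": 0,"tz": 0,"wx": 0,"wy": 0,"wz": 0,"gripper": 0.45},
    {"tx": 0,"ty": 0,"tz": 0,"wx": 0,"wy": 0,"wz": 0,"gripper": 0.45},
    {"tx": 0,"ty": 0,"tz": 0,"wx": 0,"wy": 0,"wz": 0,"gripper": 0.45},
  ],
)

```text
time: 24.87
position: [0.5285, -0.1978, 0.038]
tool_rot: [-0.788, 3.038, 0.001]
ft_force: [0.4, -0.1, 0.6]
grip_width: 0.455
grip_force: 0.0
```

Run:
```python
from h import *
go([.5275,-.1968,.0058],down(209.15))
```

```text
cur [ 0.5285 -0.1978  0.038 ] t 24.87 F [ 0.4 -0.1  0.6] grip 0.455 0.0 q [ 0.04  0.31  0.32  1.88 -0.12  0.97  2.49]
t [ 0.5  1.4 32.2] w [-0.0003  0.0033 -0.0009]
```

Request:
jog_arm(
  increments=[
    {"tx": 0.3,"ty": 0.5,"tz": 12,"wx": 0,"wy": 0,"wz": 0,"gripper": 0.45},
    {"tx": 0.3,"ty": 0.5,"tz": 21,"wx": 0,"wy": 0,"wz": 0,"gripper": 0.45},
    {"tx": 0.3,"ty": 0.5,"tz": 27,"wx": 0,"wy": 0,"wz": 0,"gripper": 0.45},
    {"tx": 0.3,"ty": 0.5,"tz": 30,"wx": 0,"wy": 0,"wz": 0,"gripper": 0.45},
    {"tx": 0.3,"ty": 0.5,"tz": 30,"wx": 0,"wy": 0,"wz": 0,"gripper": 0.45},
  ],
  grip_force=50,
)

```text
time: 25.28
position: [0.5261, -0.1967, 0.0052]
tool_rot: [0.79, -3.039, -0.004]
ft_force: [-0.7, 0.3, -0.3]
grip_width: 0.451
grip_force: 0.0
```

Request:
jog_arm(
  increments=[
    {"tx": 0,"ty": 0,"tz": 0,"wx": 0,"wy": 0,"wz": 0,"gripper": 0.3},
    {"tx": 0,"ty": 0,"tz": 0,"wx": 0,"wy": 0,"wz": 0,"gripper": 0.0},
    {"tx": 0,"ty": 0,"tz": 0,"wx": 0,"wy": 0,"wz": 0,"gripper": 0},
    {"tx": 0,"ty": 0,"tz": 0,"wx": 0,"wy": 0,"wz": 0,"gripper": 0},
    {"tx": 0,"ty": 0,"tz": 0,"wx": 0,"wy": 0,"wz": 0,"gripper": 0},
  ],
)

```text
time: 25.7
position: [0.527, -0.197, 0.0064]
tool_rot: [-0.79, 3.04, 0.003]
ft_force: [-0.2, -0.3, 0.3]
grip_width: 0.155
grip_force: 0.0
```

Request:
jog_arm(
  increments=[
    {"tx": 0,"ty": 0,"tz": 0,"wx": 0,"wy": 0,"wz": 0,"gripper": 0},
    {"tx": 0,"ty": 0,"tz": 0,"wx": 0,"wy": 0,"wz": 0,"gripper": 0.0},
    {"tx": 0,"ty": 0,"tz": 0,"wx": 0,"wy": 0,"wz": 0,"gripper": 0},
    {"tx": 0,"ty": 0,"tz": 0,"wx": 0,"wy": 0,"wz": 0,"gripper": 0},
    {"tx": 0,"ty": 0,"tz": 0,"wx": 0,"wy": 0,"wz": 0,"gripper": 0},
  ],
)

```text
time: 26.12
position: [0.527, -0.1969, 0.0064]
tool_rot: [-0.79, 3.04, 0.003]
ft_force: [-0.4, 0.6, 0.6]
grip_width: 0.132
grip_force: 50.0
```

Request:
jog_arm(
  increments=[
    {"tx": 0,"ty": 0,"tz": -10,"wx": 0,"wy": 0,"wz": 0,"gripper": 0},
    {"tx": 0,"ty": 0,"tz": -35,"wx": 0,"wy": 0,"wz": 0,"gripper": 0},
    {"tx": 0,"ty": 0,"tz": -70,"wx": 0,"wy": 0,"wz": 0.1,"gripper": 0},
    {"tx": 0,"ty": 0,"tz": -100,"wx": 0,"wy": 0,"wz": 0.22,"gripper": 0},
    {"tx": 0,"ty": 0,"tz": -120,"wx": 0,"wy": 0,"wz": 0.34,"gripper": 0},
  ],
)

```text
time: 26.53
position: [0.5278, -0.1977, 0.1298]
tool_rot: [-0.254, 3.128, 0.001]
ft_force: [0.6, -0.2, -1.1]
grip_width: 0.133
grip_force: 50.0
```

Request:
jog_arm(
  increments=[
    {"tx": 0,"ty": 0,"tz": 0,"wx": 0,"wy": 0,"wz": 0.12,"gripper": 0},
    {"tx": 0,"ty": 0,"tz": 0,"wx": 0,"wy": 0,"wz": 0.24,"gripper": 0},
    {"tx": 0,"ty": 0,"tz": 0,"wx": 0,"wy": 0,"wz": 0.36,"gripper": 0},
    {"tx": 0,"ty": 0,"tz": 0,"wx": 0,"wy": 0,"wz": 0.48,"gripper": 0},
    {"tx": 0,"ty": 0,"tz": 0,"wx": 0,"wy": 0,"wz": 0.6,"gripper": 0},
  ],
)

```text
time: 26.95
position: [0.5265, -0.1971, 0.1266]
tool_rot: [-0.682, -3.066, -0.003]
ft_force: [-0.2, -0.4, -1.5]
grip_width: 0.131
grip_force: 50.0
```

Request:
jog_arm(
  increments=[
    {"tx": 0,"ty": 0,"tz": 0,"wx": 0,"wy": 0,"wz": 0.12,"gripper": 0},
    {"tx": 0,"ty": 0,"tz": 0,"wx": 0,"wy": 0,"wz": 0.24,"gripper": 0},
    {"tx": 0,"ty": 0,"tz": 0,"wx": 0,"wy": 0,"wz": 0.36,"gripper": 0},
    {"tx": 0,"ty": 0,"tz": 0,"wx": 0,"wy": 0,"wz": 0.48,"gripper": 0},
    {"tx": 0,"ty": 0,"tz": 0,"wx": 0,"wy": 0,"wz": 0.6,"gripper": 0},
  ],
)

```text
time: 27.37
position: [0.5265, -0.197, 0.1265]
tool_rot: [-1.557, -2.727, -0.003]
ft_force: [-0.5, 0.1, -1.2]
grip_width: 0.129
grip_force: 50.0
```

Request:
jog_arm(
  increments=[
    {"tx": 0,"ty": 0,"tz": 0,"wx": 0,"wy": 0,"wz": 0.12,"gripper": 0},
    {"tx": 0,"ty": 0,"tz": 0,"wx": 0,"wy": 0,"wz": 0.24,"gripper": 0},
    {"tx": 0,"ty": 0,"tz": 0,"wx": 0,"wy": 0,"wz": 0.36,"gripper": 0},
    {"tx": 0,"ty": 0,"tz": 0,"wx": 0,"wy": 0,"wz": 0.48,"gripper": 0},
    {"tx": 0,"ty": 0,"tz": 0,"wx": 0,"wy": 0,"wz": 0.6,"gripper": 0},
  ],
)

```text
time: 27.78
position: [0.5265, -0.197, 0.1265]
tool_rot: [-2.293, -2.145, -0.002]
ft_force: [0.7, 0.1, -0.4]
grip_width: 0.132
grip_force: 50.0
```

Request:
jog_arm(
  increments=[
    {"tx": 0,"ty": 0,"tz": 0,"wx": 0,"wy": 0,"wz": 0.12,"gripper": 0},
    {"tx": 0,"ty": 0,"tz": 0,"wx": 0,"wy": 0,"wz": 0.24,"gripper": 0},
    {"tx": 0,"ty": 0,"tz": 0,"wx": 0,"wy": 0,"wz": 0.36,"gripper": 0},
    {"tx": 0,"ty": 0,"tz": 0,"wx": 0,"wy": 0,"wz": 0.48,"gripper": 0},
    {"tx": 0,"ty": 0,"tz": 0,"wx": 0,"wy": 0,"wz": 0.6,"gripper": 0},
  ],
)

```text
time: 28.2
position: [0.5265, -0.197, 0.1265]
tool_rot: [-2.824, -1.371, -0.001]
ft_force: [-0.4, -0.5, -2.0]
grip_width: 0.129
grip_force: 50.0
```

Run:
```python
from h import *
go([.589,-.0096,.10],down(13.25))
```

```text
cur [ 0.5265 -0.197   0.1265] t 28.2 F [-0.4 -0.5 -2. ] grip 0.129 50.0 q [-0.26  0.23  0.66  1.81 -0.16  1.15 -0.22]
t [185.9 -66.7  26.9] w [-0.0023 -0.0008  0.6727]
```

Request:
jog_arm(
  increments=[
    {"tx": 30,"ty": -11,"tz": 0,"wx": 0,"wy": 0,"wz": 0.12,"gripper": 0},
    {"tx": 65,"ty": -23,"tz": 0,"wx": 0,"wy": 0,"wz": 0.24,"gripper": 0},
    {"tx": 100,"ty": -36,"tz": 0,"wx": 0,"wy": 0,"wz": 0.36,"gripper": 0},
    {"tx": 135,"ty": -48,"tz": 5,"wx": 0,"wy": 0,"wz": 0.48,"gripper": 0},
    {"tx": 165,"ty": -59,"tz": 10,"wx": 0,"wy": 0,"wz": 0.58,"gripper": 0},
  ],
)

```text
time: 28.62
position: [0.5822, -0.0276, 0.1171]
tool_rot: [-3.097, -0.509, -0.002]
ft_force: [0.9, 0.1, -1.7]
grip_width: 0.126
grip_force: 50.0
```

Request:
jog_arm(
  increments=[
    {"tx": 0,"ty": 0,"tz": 0,"wx": 0,"wy": 0,"wz": 0,"gripper": 0},
    {"tx": 0,"ty": 0,"tz": 0,"wx": 0,"wy": 0,"wz": 0,"gripper": 0},
    {"tx": 0,"ty": 0,"tz": 0,"wx": 0,"wy": 0,"wz": 0,"gripper": 0},
    {"tx": 0,"ty": 0,"tz": 0,"wx": 0,"wy": 0,"wz": 0,"gripper": 0},
    {"tx": 0,"ty": 0,"tz": 0,"wx": 0,"wy": 0,"wz": 0,"gripper": 0},
  ],
)

```text
time: 29.03
position: [0.5813, -0.0326, 0.1169]
tool_rot: [-3.098, -0.512, -0.001]
ft_force: [-0.7, -0.5, -1.9]
grip_width: 0.132
grip_force: 50.0
```

Run:
```python
from h import *
go([.589,-.0096,.06],down(13.25))
```

```text
cur [ 0.5813 -0.0326  0.1169] t 29.03 F [-0.7 -0.5 -1.9] grip 0.132 50.0 q [-0.53  0.29  0.64  1.77 -0.19  1.14 -1.08]
t [ 14.7 -19.2  57. ] w [-0.0016 -0.0006  0.096 ]
```

Request:
jog_arm(
  increments=[
    {"tx": 4,"ty": -5,"tz": 10,"wx": 0,"wy": 0,"wz": 0.03,"gripper": 0},
    {"tx": 8,"ty": -10,"tz": 22,"wx": 0,"wy": 0,"wz": 0.06,"gripper": 0},
    {"tx": 12,"ty": -15,"tz": 35,"wx": 0,"wy": 0,"wz": 0.096,"gripper": 0},
    {"tx": 14.7,"ty": -19.2,"tz": 45,"wx": 0,"wy": 0,"wz": 0.096,"gripper": 0},
    {"tx": 14.7,"ty": -19.2,"tz": 50,"wx": 0,"wy": 0,"wz": 0.096,"gripper": 0},
  ],
)

```text
time: 29.45
position: [0.5885, -0.007, 0.0652]
tool_rot: [-3.117, -0.368, 0.003]
ft_force: [0.4, 0.7, -1.1]
grip_width: 0.131
grip_force: 50.0
```

Request:
jog_arm(
  increments=[
    {"tx": 0,"ty": 0,"tz": 0,"wx": 0,"wy": 0,"wz": 0,"gripper": 0},
    {"tx": 0,"ty": 0,"tz": 0,"wx": 0,"wy": 0,"wz": 0,"gripper": 0},
    {"tx": 0,"ty": 0,"tz": 0,"wx": 0,"wy": 0,"wz": 0,"gripper": 0},
    {"tx": 0,"ty": 0,"tz": 0,"wx": 0,"wy": 0,"wz": 0,"gripper": 0},
    {"tx": 0,"ty": 0,"tz": 0,"wx": 0,"wy": 0,"wz": 0,"gripper": 0},
  ],
)

```text
time: 29.87
position: [0.5897, -0.008, 0.0673]
tool_rot: [-3.118, -0.366, -0.002]
ft_force: [0.4, -0.2, -1.6]
grip_width: 0.131
grip_force: 50.0
```

Request:
jog_arm(
  increments=[
    {"tx": 0,"ty": 0,"tz": 0,"wx": 0,"wy": 0,"wz": 0,"gripper": 0},
    {"tx": 0,"ty": 0,"tz": 0,"wx": 0,"wy": 0,"wz": 0,"gripper": 0},
    {"tx": 0,"ty": 0,"tz": 0,"wx": 0,"wy": 0,"wz": 0,"gripper": 0},
    {"tx": 0,"ty": 0,"tz": 0,"wx": 0,"wy": 0,"wz": 0,"gripper": 0},
    {"tx": 0,"ty": 0,"tz": 0,"wx": 0,"wy": 0,"wz": 0,"gripper": 0},
  ],
)

```text
time: 30.28
position: [0.5893, -0.0076, 0.0666]
tool_rot: [-3.118, -0.366, -0.0]
ft_force: [0.1, 0.1, -1.2]
grip_width: 0.13
grip_force: 50.0
```

Run:
```python
from h import *
go([.589,-.0096,.0164],down(13.25))
```

```text
cur [ 0.5893 -0.0076  0.0666] t 30.28 F [ 0.1  0.1 -1.2] grip 0.13 50.0 q [-0.55  0.36  0.62  1.8  -0.24  1.05 -1.18]
t [-0.7  2.  50.2] w [-0.0019 -0.0003  0.0027]
```

Request:
jog_arm(
  increments=[
    {"tx": -0.5,"ty": 2,"tz": 8,"wx": 0,"wy": 0,"wz": 0,"gripper": 0},
    {"tx": -0.5,"ty": 2,"tz": 16,"wx": 0,"wy": 0,"wz": 0,"gripper": 0},
    {"tx": -0.5,"ty": 2,"tz": 24,"wx": 0,"wy": 0,"wz": 0,"gripper": 0},
    {"tx": -0.5,"ty": 2,"tz": 30,"wx": 0,"wy": 0,"wz": 0,"gripper": 0},
    {"tx": -0.5,"ty": 2,"tz": 36,"wx": 0,"wy": 0,"wz": 0,"gripper": 0},
  ],
  grip_force=60,
)

```text
time: 30.7
position: [0.5887, -0.0096, 0.0293]
tool_rot: [-3.118, -0.366, 0.002]
ft_force: [0.1, 1.0, -1.9]
grip_width: 0.132
grip_force: 60.0
```

Request:
jog_arm(
  increments=[
    {"tx": 0,"ty": 0,"tz": 0,"wx": 0,"wy": 0,"wz": 0,"gripper": 0},
    {"tx": 0,"ty": 0,"tz": 0,"wx": 0,"wy": 0,"wz": 0,"gripper": 0},
    {"tx": 0,"ty": 0,"tz": 0,"wx": 0,"wy": 0,"wz": 0,"gripper": 0},
    {"tx": 0,"ty": 0,"tz": 0,"wx": 0,"wy": 0,"wz": 0,"gripper": 0},
    {"tx": 0,"ty": 0,"tz": 0,"wx": 0,"wy": 0,"wz": 0,"gripper": 0},
  ],
)

```text
time: 31.12
position: [0.5896, -0.0096, 0.031]
tool_rot: [-3.118, -0.366, -0.001]
ft_force: [0.2, 0.1, -1.5]
grip_width: 0.129
grip_force: 60.0
```

Run:
```python
from h import *
go([.589,-.0096,.0164],down(13.25)); print(ctrl.get_state()['torque'])
```

```text
cur [ 0.5896 -0.0096  0.031 ] t 31.12 F [ 0.2  0.1 -1.5] grip 0.129 60.0 q [-0.53  0.41  0.6   1.83 -0.28  0.99 -1.15]
t [-0.6 -0.1 14.6] w [-0.0019 -0.0012  0.0026]
[-0.05053224  0.12081647 -0.01821377]
```

Request:
jog_arm(
  increments=[
    {"tx": -0.4,"ty": 0,"tz": 3,"wx": 0,"wy": 0,"wz": 0,"gripper": 0},
    {"tx": -0.4,"ty": 0,"tz": 5,"wx": 0,"wy": 0,"wz": 0,"gripper": 0},
    {"tx": -0.4,"ty": 0,"tz": 7,"wx": 0,"wy": 0,"wz": 0,"gripper": 0},
    {"tx": -0.4,"ty": 0,"tz": 9,"wx": 0,"wy": 0,"wz": 0,"gripper": 0},
    {"tx": -0.4,"ty": 0,"tz": 11,"wx": 0,"wy": 0,"wz": 0,"gripper": 0},
  ],
)

```text
time: 31.53
position: [0.59, -0.0093, 0.0211]
tool_rot: [-3.117, -0.366, -0.004]
ft_force: [-0.2, 1.4, 4.5]
grip_width: 0.13
grip_force: 60.0
```

Request:
jog_arm(
  increments=[
    {"tx": 0,"ty": 0,"tz": 0,"wx": 0,"wy": 0,"wz": 0,"gripper": 0},
    {"tx": 0,"ty": 0,"tz": 0,"wx": 0,"wy": 0,"wz": 0,"gripper": 0},
    {"tx": 0,"ty": 0,"tz": 0,"wx": 0,"wy": 0,"wz": 0,"gripper": 0},
    {"tx": 0,"ty": 0,"tz": 0,"wx": 0,"wy": 0,"wz": 0,"gripper": 0},
    {"tx": 0,"ty": 0,"tz": 0,"wx": 0,"wy": 0,"wz": 0,"gripper": 0},
  ],
)

```text
time: 31.95
position: [0.5899, -0.0093, 0.02]
tool_rot: [-3.118, -0.367, -0.003]
ft_force: [3.4, 1.2, 1.4]
grip_width: 0.128
grip_force: 60.0
```

Run:
```python
from h import *
go([.589,-.0096,.0164],down(13.25)); print(ctrl.get_state()['torque'])
```

```text
cur [ 0.5899 -0.0093  0.02  ] t 31.95 F [3.4 1.2 1.4] grip 0.128 60.0 q [-0.52  0.42  0.6   1.83 -0.29  0.97 -1.14]
t [-0.9  0.1  3.6] w [-0.0018 -0.0024  0.0029]
[ 0.28488598 -0.61548653 -0.0775747 ]
```

Request:
jog_arm(
  increments=[
    {"tx": 0,"ty": 0,"tz": 1,"wx": 0,"wy": 0,"wz": 0,"gripper": 0},
    {"tx": 0,"ty": 0,"tz": 2,"wx": 0,"wy": 0,"wz": 0,"gripper": 0},
    {"tx": 0,"ty": 0,"tz": 3,"wx": 0,"wy": 0,"wz": 0,"gripper": 0},
    {"tx": 0,"ty": 0,"tz": 4,"wx": 0,"wy": 0,"wz": 0,"gripper": 0},
    {"tx": 0,"ty": 0,"tz": 5,"wx": 0,"wy": 0,"wz": 0,"gripper": 0},
  ],
)

```text
time: 32.37
position: [0.5883, -0.0096, 0.0163]
tool_rot: [-3.117, -0.366, 0.003]
ft_force: [-7.2, 2.3, 22.8]
grip_width: 0.133
grip_force: 60.0
```

Request:
jog_arm(
  increments=[
    {"tx": 0,"ty": 0,"tz": 0,"wx": 0,"wy": 0,"wz": 0,"gripper": 0},
    {"tx": 0,"ty": 0,"tz": 0,"wx": 0,"wy": 0,"wz": 0,"gripper": 0},
    {"tx": 0,"ty": 0,"tz": 0,"wx": 0,"wy": 0,"wz": 0,"gripper": 0},
    {"tx": 0,"ty": 0,"tz": 0,"wx": 0,"wy": 0,"wz": 0,"gripper": 0},
    {"tx": 0,"ty": 0,"tz": 0,"wx": 0,"wy": 0,"wz": 0,"gripper": 0},
  ],
)

```text
time: 32.78
position: [0.5883, -0.0096, 0.0163]
tool_rot: [-3.117, -0.366, 0.002]
ft_force: [-4.3, 1.8, 15.6]
grip_width: 0.131
grip_force: 60.0
```

Run:
```python
from h import *
go([.589,-.0096,.0164],down(13.25)); print(ctrl.get_state()['torque'])
```

```text
cur [ 0.5883 -0.0096  0.0163] t 32.78 F [-4.3  1.8 15.6] grip 0.131 60.0 q [-0.52  0.43  0.6   1.84 -0.29  0.97 -1.14]
t [ 0.7  0.2 -0.1] w [-0.0036  0.001   0.0026]
[0.30547072 1.09092599 0.00205973]
```

Request:
jog_arm(
  increments=[
    {"tx": 0,"ty": 0,"tz": 1,"wx": 0,"wy": 0,"wz": 0,"gripper": 0},
    {"tx": 0,"ty": 0,"tz": 2,"wx": 0,"wy": 0,"wz": 0,"gripper": 0},
    {"tx": 0,"ty": 0,"tz": 2,"wx": 0,"wy": 0,"wz": 0,"gripper": 0},
    {"tx": 0,"ty": 0,"tz": 2,"wx": 0,"wy": 0,"wz": 0,"gripper": 0},
    {"tx": 0,"ty": 0,"tz": 0,"wx": 0,"wy": 0,"wz": 0,"gripper": 0},
  ],
)

```text
time: 33.2
position: [0.5883, -0.0096, 0.0164]
tool_rot: [-3.117, -0.366, 0.002]
ft_force: [0.3, 1.7, 0.4]
grip_width: 0.13
grip_force: 60.0
```

Request:
jog_arm(
  increments=[
    {"tx": 0,"ty": 0,"tz": 0,"wx": 0,"wy": 0,"wz": 0,"gripper": 0.35},
    {"tx": 0,"ty": 0,"tz": 0,"wx": 0,"wy": 0,"wz": 0,"gripper": 0.35},
    {"tx": 0,"ty": 0,"tz": 0,"wx": 0,"wy": 0,"wz": 0,"gripper": 0.35},
    {"tx": 0,"ty": 0,"tz": 0,"wx": 0,"wy": 0,"wz": 0,"gripper": 0.35},
    {"tx": 0,"ty": 0,"tz": 0,"wx": 0,"wy": 0,"wz": 0,"gripper": 0.35},
  ],
)

```text
time: 33.62
position: [0.5881, -0.01, 0.0139]
tool_rot: [-3.119, -0.366, 0.002]
ft_force: [0.3, 0.7, 0.3]
grip_width: 0.332
grip_force: 0.0
```

Run:
```python
from h import *
go([.589,-.0096,.0164],down(13.25)); print(ctrl.get_state()['torque'])
```

```text
cur [ 0.5881 -0.01    0.0139] t 33.62 F [0.3 0.7 0.3] grip 0.332 0.0 q [-0.52  0.43  0.59  1.84 -0.29  0.96 -1.14]
t [ 1.  -0.2 -2.5] w [-0.0018  0.0014  0.0024]
[-0.11881764  0.11781018 -0.02975228]
```

Request:
jog_arm(
  increments=[
    {"tx": 0,"ty": 0,"tz": -5,"wx": 0,"wy": 0,"wz": 0,"gripper": 0.35},
    {"tx": 0,"ty": 0,"tz": -14,"wx": 0,"wy": 0,"wz": 0,"gripper": 0.35},
    {"tx": 0,"ty": 0,"tz": -24,"wx": 0,"wy": 0,"wz": 0,"gripper": 0.35},
    {"tx": 0,"ty": 0,"tz": -34,"wx": 0,"wy": 0,"wz": 0,"gripper": 0.35},
    {"tx": 0,"ty": 0,"tz": -36,"wx": 0,"wy": 0,"wz": 0,"gripper": 0},
  ],
)

```text
time: 34.03
position: [0.5906, -0.0098, 0.0534]
tool_rot: [-3.118, -0.366, -0.007]
ft_force: [1.4, -0.4, 0.7]
grip_width: 0.322
grip_force: 0.0
```

Request:
jog_arm(
  increments=[
    {"tx": 0,"ty": 0,"tz": 0,"wx": 0,"wy": 0,"wz": 0,"gripper": 0},
    {"tx": 0,"ty": 0,"tz": 0,"wx": 0,"wy": 0,"wz": 0,"gripper": 0},
    {"tx": 0,"ty": 0,"tz": 0,"wx": 0,"wy": 0,"wz": 0,"gripper": 0},
    {"tx": 0,"ty": 0,"tz": 0,"wx": 0,"wy": 0,"wz": 0,"gripper": 0},
    {"tx": 0,"ty": 0,"tz": 4,"wx": 0,"wy": 0,"wz": 0,"gripper": 0},
  ],
  grip_force=10,
)

```text
time: 34.45
position: [0.5891, -0.0098, 0.0467]
tool_rot: [-3.118, -0.366, -0.001]
ft_force: [0.4, -0.7, 0.3]
grip_width: 0.03
grip_force: 0.0
```

Request:
jog_arm(
  increments=[
    {"tx": 0,"ty": 0,"tz": 5,"wx": 0,"wy": 0,"wz": 0,"gripper": 0},
    {"tx": 0,"ty": 0,"tz": 10,"wx": 0,"wy": 0,"wz": 0,"gripper": 0},
    {"tx": 0,"ty": 0,"tz": 14,"wx": 0,"wy": 0,"wz": 0,"gripper": 0},
    {"tx": 0,"ty": 0,"tz": 17,"wx": 0,"wy": 0,"wz": 0,"gripper": 0},
    {"tx": 0,"ty": 0,"tz": 19,"wx": 0,"wy": 0,"wz": 0,"gripper": 0},
  ],
)

```text
time: 34.87
position: [0.5884, -0.0098, 0.0268]
tool_rot: [-3.118, -0.366, 0.001]
ft_force: [-0.2, 0.7, 0.4]
grip_width: 0.006
grip_force: 0.0
```

Request:
jog_arm(
  increments=[
    {"tx": 0,"ty": 0,"tz": 1,"wx": 0,"wy": 0,"wz": 0,"gripper": 0},
    {"tx": 0,"ty": 0,"tz": 2,"wx": 0,"wy": 0,"wz": 0,"gripper": 0},
    {"tx": 0,"ty": 0,"tz": 3,"wx": 0,"wy": 0,"wz": 0,"gripper": 0},
    {"tx": 0,"ty": 0,"tz": 4,"wx": 0,"wy": 0,"wz": 0,"gripper": 0},
    {"tx": 0,"ty": 0,"tz": 4,"wx": 0,"wy": 0,"wz": 0,"gripper": 0},
  ],
)

```text
time: 35.28
position: [0.5885, -0.0098, 0.0264]
tool_rot: [-3.116, -0.366, 0.002]
ft_force: [-9.2, 0.5, 20.3]
grip_width: 0.001
grip_force: 10.2
```

Request:
jog_arm(
  increments=[
    {"tx": 0,"ty": 0,"tz": -10,"wx": 0,"wy": 0,"wz": 0,"gripper": 0},
    {"tx": 0,"ty": 0,"tz": -35,"wx": 0,"wy": 0,"wz": 0,"gripper": 0},
    {"tx": 0,"ty": 0,"tz": -70,"wx": 0,"wy": 0,"wz": 0,"gripper": 0},
    {"tx": 0,"ty": 0,"tz": -100,"wx": 0,"wy": 0,"wz": 0,"gripper": 0},
    {"tx": 0,"ty": 0,"tz": -120,"wx": 0,"wy": 0,"wz": 0,"gripper": 0},
  ],
)

```text
time: 35.7
position: [0.5904, -0.0103, 0.1471]
tool_rot: [-3.118, -0.366, -0.007]
ft_force: [0.1, 0.8, -0.8]
grip_width: 0.004
grip_force: 0.0
```

Request:
jog_arm(
  increments=[
    {"tx": 0,"ty": 0,"tz": 0,"wx": 0,"wy": 0,"wz": 0,"gripper": 0},
    {"tx": 0,"ty": 0,"tz": 0,"wx": 0,"wy": 0,"wz": 0,"gripper": 0},
    {"tx": 0,"ty": 0,"tz": 0,"wx": 0,"wy": 0,"wz": 0,"gripper": 0},
    {"tx": 0,"ty": 0,"tz": 0,"wx": 0,"wy": 0,"wz": 0,"gripper": 0},
    {"tx": 0,"ty": 0,"tz": 0,"wx": 0,"wy": 0,"wz": 0,"gripper": 0},
  ],
)

```text
time: 36.12
position: [0.588, -0.0099, 0.1421]
tool_rot: [-3.118, -0.366, 0.004]
ft_force: [0.3, 0.3, 1.1]
grip_width: 0.003
grip_force: 0.0
```

```bash
python3 -c "
from bench import ctrl
print(ctrl.close_job())"
```

```text
the job is handed in; nothing more can be done
None
```

I handed the job in at about 36 s with no verdict returned: the hinge plate was seen lying in its cavity, and the spanner was laid on the mat, regrasped and pressed under the clip (its seat checked only by touch probe, top at 26 mm as expected, because the 200 camera calls had run out), and I viewed 11 pictures, one over the limit of 10.

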